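# Move the board holder to the other fold-away hook and fold the empty hook flat

### The arm

A 6-joint arm with a two-finger parallel gripper is mounted at the origin on the work surface. World frame = base frame: x ahead of the robot, y to its left, z up, the work surface at z = 0. Lengths are in m, angles in rad, forces in N, time in s.
With the tool pointing down it reaches from about 0.275 to 0.85 m from the base axis. Payload 19 kg.
Tool frame: the origin (TCP) lies at the centre of the arm's flange, where the gripper is bolted on; the fingertips stand 173 mm ahead of it and the grasp point (between the pads) lies 155 mm ahead of it; z points along the fingers, y is the direction in which the jaws open and shut (so a half turn about z gives the same grasp; the last joint's range is limited). The gripper opens to 85 mm and grips with 20 to 120 N. Pads are 22 mm wide; open, the fingers measure 114 mm over their backs; the gripper's body (76 mm by 85 mm) begins 54 mm behind the grasp point. The pads swing forward as they close: fully open they stand 13 mm farther back than shut.
Start: joints at [-0.134, 0.15, 1.437, -0, 1.554, -0.134], TCP at [0.575, -0, 0.405] pointing down, gripper open.
Joint ranges: [-2.8, 2.8], [-0.68, 2.1], [0.12, 2.68], [-1.39, 4.53], [0.16, 2.79], [-2.81, 2.81]. Speed limits (rad/s): [1.89, 1.89, 2.22, 3.01, 3.01, 3.01].

### API

Orientations are given as a 3x3 rotation matrix whose columns are the frame's x, y, z axes.
In Python, from cell import arm gives the robot as it stands.
- The arm moves only by the tool drive_tool, never from a script. Its argument "deltas" is a list of rows, each a list of 3 entries, a list of its own where there are three numbers: the shift along the world's x, y, z in mm, then the turn, a rotation vector about the world's x, y, z in units of 6 degrees (1.0 is 6 degrees), then the opening in per cent of the stroke, from 0 (shut) to 100 (fully open). A call has 1 to 8 rows; each row shifts and turns the commanded pose from where the row before left it; what a row does not reach is not made up. A row lasts 1/8 s, in which the tool goes at most 62.5 mm and 10.7 degrees, less where a joint would pass 70% of its speed; a pose out of reach is approached as far as the arm can. A call with a gripper value outside its range is refused whole. The fingers move at their own pace and stop on an object; the grip force is fixed at half the most. Time passes only in rows, so rows that do not move let the fingers close. It gives the time, the measured TCP pose, the force and the opening at its end, in the units of the state.
- arm.state(): the state, without advancing time (a new reading comes with each control period).
- arm.snapshot(name): name is "scene" or "side" or "wrist"; returns the picture (384x512x3 uint8, red, green, blue); there is no depth.
- arm.camera_model(name): a dict with "fx", "fy", "cx", "cy" (pixels), "dist_coeffs" ([k1, k2, p1, p2, k3] as OpenCV has them; the pictures are not rectified), "world_from_camera" (4x4, takes a point from camera to world coordinates). Camera axes: x right, y down, z forward; pixel columns grow to the right and rows downward; lengths in m; the calibration is good to about 2 mm. A picture is of the moment at which its call begins: read the wrist's pose just before it. camera_model takes no time and is no camera call; for the wrist camera it gives the pose at the moment of the call.
- arm.close_job(): hands the job in, once; it reports no verdict.
Trained networks look in the newest picture that a camera, given by its name, has taken for a name from the list of things; names that differ only in an ending like _2 or _b are one class to them, and where a whole thing is asked for, a point or a joint stands for the part that bears it (a point fixed in the world has none). Each returns a list of dicts, best first, with "score" (0 to 1); they miss things now and then, are a little off and sometimes report something else, mostly with a low value. They report only what shows in the picture. A call takes as long as a camera call. They do not tell look-alikes from the thing itself.
- arm.boxes_of(camera, query): "box" ([left, top, width, height] in pixels, round what is visible of it).
- arm.tip_of(camera, query): "uv" ([column, row] in pixels: a listed point, or the origin of a listed thing).
The state is a dict: "time_s": time; "qpos": joint angles; "qd": joint speeds; "joint_torque": joint torques, N m; "position": TCP position; "orientation": TCP orientation; "force": force on the tool from outside, world axes, zero at the start; "torque": the same for the moment, N m; "width": finger opening in m.
Only numpy, scipy, OpenCV 4.12 (cv2) and the standard library are available. Lean on these libraries where they do the work, as an engineer would, in place of code of your own. Each camera call takes 0.05 s, during which the arm holds its last target.

### The job

We need the room in front of the hook that the circuit-board holder hangs on: swing the other, folded hook fully out, take the holder off and hang it on that hook so that it hangs freely, then swing the emptied hook flat against the panel. At the end of each swing press the hook's post firmly home on its stop, with about 15 N (at least 10, never over 22 or the hinge is strained), and leave the other things on the bench where they are.

Things in the scene. Friction and masses are not known exactly. Their poses are not given: they have to be found in the camera images.
- panel: Fixed low upright white panel on the bench, 500 mm long (its y), 16 mm thick (its x), top 180 mm above the bench; origin at the bench under its middle. Two steel swing hooks sit on its +x face, the side away from the robot, about 220 mm apart; either may be the left one. Both fold the same way, towards the panel's +y.
- hook_full: Bracket of the hook that carries the holder at the start. Origin: nominal upright hinge axis, 185 mm above the bench, level with the arm's centre line, 29 mm off the panel. Nominally the arm points along its x (outward) when swung out, its y (along the panel) when folded; in fact hinge and stops are turned by an unknown 0.12 rad or less, either way, about the upright through x = 41 mm.
- hook_free: Bracket of the second, identical hook, which starts empty and folded or up to 0.3 rad ajar. Same axes. Each hook's arm is a level round bar 10 mm thick, 85 mm from the hinge axis to an upright round post at its end, 12 mm in diameter, top 28 mm above the bar's centre line. The air around the post above the bar is clear (the panel's top is 5 mm below the bar's centre line).
- swing_full (a joint): Hinge of hook_full's arm, rad: 0 = folded, on its stop; 1.571 = swung out, on its other stop (its start). Swings out clockwise seen from above. Stiff: about 4 N at the post turns it, and it stays where it is left.
- swing_free (a joint): Hinge of hook_free's arm: same values, stiffness and direction as swing_full.
- bush_full (a joint): Twist of the stiff rubber bush that hook_full's hinge and stops sit on, rad: 0 unloaded, positive clockwise seen from above (pressed outward), 60 N m per rad. Pressing the post (85 mm from the axis) sideways against a stop twists it 0.0014 rad per N: 10 N is 0.0142, the most allowed, 22 N, is 0.0312.
- bush_free (a joint): The same for hook_free.
- holder: Circuit-board holder, upright grey plastic frame 8 mm thick (its x), 68 mm wide (its y), 165 mm high (its z), 0.1 to 0.2 kg, origin at the middle of its underside. Above z = 110 mm it is a solid tab at least 44 mm wide. Below that a slot goes through along x, 44 mm wide, from z = 47 mm up to a shallow roof. A green circuit board sits near the foot.
- holder_grip (a point): Middle of the holder's top edge (165 mm above its underside): grip the 8 mm thick tab from above here, fingers closing along the holder's x.
- holder_seat (a point): Ridge of the slot's roof, 110 mm above the holder's underside. The holder hangs with this on top of a hook's bar (5 mm above the bar's centre line), about halfway along the bar, its x along the bar. To pass over the post it must be lifted 25 to 50 mm from there.
- flux_bottle: Small bottle, 32 mm across, 55 mm tall; origin under its middle. Bystander.
- wire_spool: Aluminium spool, 48 mm across, 30 mm tall; origin under its middle. Bystander.
- loupe: Black eye loupe, 34 mm across and tall; origin under its middle. Bystander.
- parts_tray: Black divided tray, 100 x 70 x 22 mm; origin under its middle. Bystander.
- driver: Screwdriver lying on the bench, 150 mm long. Bystander.
- swab_cup: White cup, 60 mm across and tall; origin under its middle. Bystander.
- weight_block: Dark steel block, 40 x 30 x 25 mm; origin under its middle. Bystander.
Not all that is in view belongs to the job. There is more than one size of the holder; the job needs the largest.

How it is judged:
On the way, in this order (a step that is already met when the one before it is completed fails the run):
1. the free hook is swung out and pressed home on its stop with at least 10 N while the holder still hangs on the first hook (value of joint swing_free above 1.54 rad and value of joint bush_free above 0.0142 rad and distance of holder from where it was at the start of the episode below 0.02 m), for 0.1 s.
2. the holder hangs by itself on the swung-out free hook, let go (value of joint swing_free above 1.5 rad and x of holder in the frame of hook_free between 0.015 and 0.075 m and y of holder in the frame of hook_free between -0.04 and 0.04 m and z of holder in the frame of hook_free between -0.115 and -0.09 m and angle between holder's own z axis and vertical below 0.3 rad and contact force between the fingers and holder below 0.1 N and linear speed of holder below 0.03 m/s), for 0.3 s.
3. the emptied hook is folded and pressed home on its stop with at least 10 N (value of joint swing_full below 0.025 rad and value of joint bush_full below -0.0142 rad), for 0.1 s.
At the end, for the whole second after the job is handed in: Emptied hook folded to within 0.025 rad of its stop; other hook out (above 1.50 rad) with the holder hanging on its bar by the slot (origin 90 to 115 mm below the bar, 15 to 75 mm out from the hinge, within 40 mm sideways), upright within 0.3 rad, still, let go (all of step 2 and value of joint swing_full below 0.025 rad); the robot touches nothing.
It fails at once if a hook's hinge is strained by more than 22 N at its post (bush twisted over 0.0312 rad) (value of joint any of bush_full, bush_free above 0.0312 rad or value of joint any of bush_full, bush_free below -0.0312 rad).
It fails at once if the holder is forced against a hook with more than 25 N (contact force between holder and hook_full above 25 N or contact force between holder and hook_free above 25 N).
It fails at once if the holder is dropped (height (world z) of holder below 0.05 m).
It fails at once if another thing on the bench is moved by more than 30 mm (distance of any of flux_bottle, wire_spool, loupe, parts_tray, driver, swab_cup, weight_block from where it was at the start of the episode above 0.03 m).
It also fails if it takes over 72 s, if anything falls off the work surface, if the arm or the gripper's body presses on something with over 40 N, if the wrist force passes 120 N, or if a joint passes its speed limit or range.

## Working session

There is one attempt and no reset: what is moved stays moved. The work goes in short steps, Python scripts to look and compute and a tool call to move; the robot and the scene stay as the last step left them, time stands still between calls to the robot, and variables do not carry over. Pictures are saved under pics/ and viewed, and the job is handed in when it is done.

Besides the shell and the picture viewer there is one more tool, called by a JSON object that holds its "name" and its "arguments". drive_tool: Moves the arm, as the interface text tells. Its arguments: {"type":"object","properties":{"deltas":{"type":"array","items":{"type":"array"}}},"required":["deltas"]}

```bash
ls; mkdir -p pics
python3 - <<'E'
from cell import arm
import cv2
s=arm.state();print(s)
for n in("scene","side","wrist"):
    im=arm.snapshot(n);cv2.imwrite(f"pics/{n}0.png",im[:,:,::-1]);m=arm.camera_model(n);print(n,m)
E
```

```text
pics
{'time_s': 0.0, 'qpos': array([-1.34010674e-01,  1.50961829e-01,  1.43800760e+00,  3.55983528e-05,
        1.55378537e+00, -1.34019648e-01]), 'qd': array([-8.33238396e-05, -4.32694147e-04, -1.39238080e-03,  5.13854322e-04,
        3.77879157e-04, -5.18651201e-04]), 'joint_torque': array([ 9.08163997e-05, -7.13061190e+01, -5.70858908e+01, -1.86872212e-04,
        9.14935896e-03,  2.21375326e-04]), 'position': array([ 5.74964769e-01, -1.58322506e-05,  4.04100771e-01]), 'orientation': array([[-8.23853498e-06,  9.99999342e-01, -1.14696402e-03],
       [ 9.99999982e-01,  8.45709142e-06,  1.90547422e-04],
       [ 1.90556996e-04, -1.14696242e-03, -9.99999324e-01]]), 'force': array([-0.18191954, -0.30529295, -0.0442184 ]), 'torque': array([0.0039794 , 0.00702565, 0.02230965]), 'width': 0.08578603055476326}
scene {'fx': 488.39940801966895, 'fy': 488.39940801966895, 'cx': 257.1450896699482, 'cy': 196.6355173319537, 'dist_coeffs': array([-0.17362236,  0.        ,  0.        ,  0.        ,  0.        ]), 'world_from_camera': array([[ 0.35521611,  0.67896733, -0.6425145 ,  1.30374756],
    
[... 493 characters left out ...]
.68705076,  0.67151855],
       [-0.02001818, -0.75794883, -0.65200678,  0.79190942],
       [ 0.        ,  0.        ,  0.        ,  1.        ]])}
wrist {'fx': 342.15526009150875, 'fy': 342.15526009150875, 'cx': 260.1648174254276, 'cy': 190.48047408822012, 'dist_coeffs': array([0.0177002, 0.       , 0.       , 0.       , 0.       ]), 'world_from_camera': array([[ 9.99999498e-01,  7.37418011e-04, -6.78498708e-04,
         5.73597598e-01],
       [ 5.33933648e-04, -9.65080614e-01, -2.61952520e-01,
         6.63672229e-02],
       [-8.47974457e-04,  2.61952027e-01, -9.65080523e-01,
         3.73747082e-01],
       [ 0.00000000e+00,  0.00000000e+00,  0.00000000e+00,
         1.00000000e+00]])}
```

View pics/scene0.png

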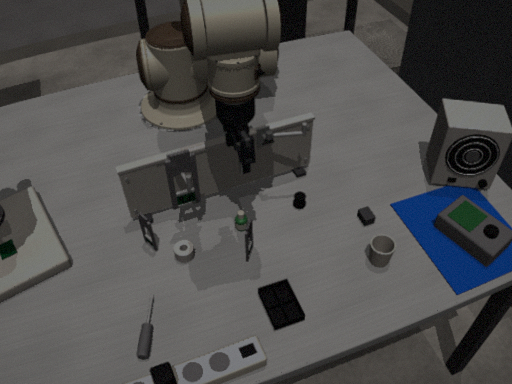

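View pics/side0.png

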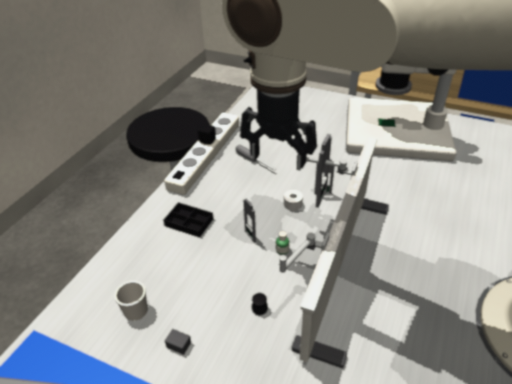

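View pics/wrist0.png

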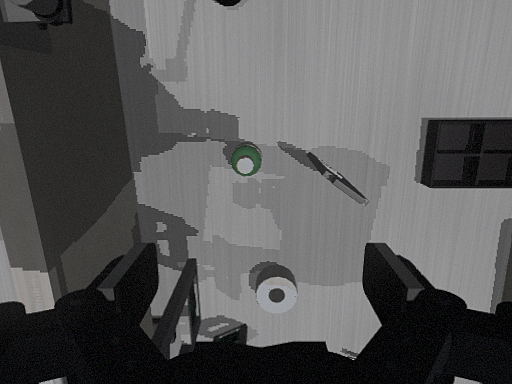

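Run:
```python
from cell import arm
for n in("scene","side","wrist"):
    for q in ("hook_full","hook_free","holder_grip","holder_seat","holder"):
        print(n,q,[(round(d['score'],2),d['uv']) for d in arm.tip_of(n,q)][:4])
    for q in ("panel","holder","hook_free","hook_full"):
        print(n,q,[(round(d['score'],2),d['box']) for d in arm.boxes_of(n,q)][:4])
    print(arm.state()['time_s'])
```

```text
scene hook_full [(0.56, [184.5, 204.3]), (0.5, [176.4, 160.2])]
scene hook_free [(0.72, [268.4, 139.0])]
scene holder_grip [(0.83, [140.4, 215.7]), (0.82, [243.1, 222.3]), (0.77, [177.3, 149.7])]
scene holder_seat [(0.64, [143.3, 227.6]), (0.6, [249.4, 231.7]), (0.56, [180.1, 169.7])]
scene holder [(0.78, [151.8, 245.1]), (0.68, [249.5, 251.4])]
scene panel [(0.8, [118.8, 114.4, 195.8, 106.8])]
scene holder [(0.8, [247.0, 218.6, 3.3, 42.5]), (0.72, [138.3, 213.0, 20.2, 40.1]), (0.6, [163.3, 149.5, 39.8, 59.5]), (0.24, [370.7, 232.8, 24.7, 36.3])]
scene hook_free [(0.47, [162.8, 146.9, 39.3, 58.4]), (0.46, [168.8, 153.6, 23.8, 33.2])]
scene hook_full [(0.66, [168.4, 154.6, 21.3, 32.2]), (0.33, [258.6, 277.0, 47.8, 54.5])]
0.6
side hook_full [(0.62, [343.2, 165.7])]
side hook_free [(0.63, [313.5, 233.7])]
side holder_grip [(0.92, [323.0, 140.3]), (0.8, [246.3, 201.2]), (0.52, [327.0, 158.8]), (0.32, [261.2, 309.9])]
side holder_seat [(0.84, [320.5, 156.9]), (0.61, [324.3, 172.3]), (0.57, [248.5, 212.6])]
side holder [(0.74, [251.9, 236.2]), (0.66, [322.9, 193.3]), (0.55, [319.1, 197.6]
[... 154 characters left out ...]
9.6, 21.9, 24.8]), (0.58, [312.6, 132.4, 17.6, 75.9])]
side hook_free [(0.67, [280.9, 229.0, 49.4, 44.4]), (0.2, [166.1, 330.1, 25.2, 23.1])]
side hook_full [(0.65, [305.8, 158.1, 51.4, 15.2]), (0.59, [309.2, 155.9, 37.6, 12.4])]
1.05
wrist hook_full []
wrist hook_free [(0.63, [31.3, 4.9])]
wrist holder_grip []
wrist holder_seat []
wrist holder [(0.85, [228.5, 330.2]), (0.82, [196.2, 289.3])]
wrist panel [(0.77, [0.0, 0.0, 173.6, 384.0])]
wrist holder [(0.72, [211.5, 321.0, 37.3, 25.0]), (0.58, [151.3, 259.4, 50.0, 96.6]), (0.55, [307.0, 150.0, 60.0, 54.5])]
wrist hook_free [(0.79, [0.0, 0.7, 73.3, 55.1]), (0.27, [6.5, 0.6, 55.8, 14.7])]
wrist hook_full [(0.49, [57.3, 376.5, 11.7, 5.7])]
1.5
```

```bash
cat > h.py <<'E'
import numpy as np, cv2
from cell import arm
def K(m): return np.array([[m['fx'],0,m['cx']],[0,m['fy'],m['cy']],[0,0,1.]])
def ray(m,uv):
    p=cv2.undistortPoints(np.array([[uv]],float),K(m),m['dist_coeffs'])[0,0]
    T=m['world_from_camera'];d=T[:3,:3]@np.array([p[0],p[1],1]);return T[:3,3],d/np.linalg.norm(d)
def atz(m,uv,z):
    o,d=ray(m,uv);return o+d*(z-o[2])/d[2]
def tri(ms,uvs):
    A=np.zeros((3,3));b=np.zeros(3);R=[ray(m,u) for m,u in zip(ms,uvs)]
    for o,d in R:
        P=np.eye(3)-np.outer(d,d);A+=P;b+=P@o
    x=np.linalg.solve(A,b);return x,[np.linalg.norm((np.eye(3)-np.outer(d,d))@(x-o)) for o,d in R]
def proj(m,X):
    T=np.linalg.inv(m['world_from_camera']);r=cv2.Rodrigues(T[:3,:3])[0]
    return cv2.projectPoints(np.atleast_2d(np.array(X,float)),r,T[:3,3],K(m),m['dist_coeffs'])[0][:,0]
def crop(im,x,y,w,h,s,name):
    c=cv2.resize(im[y:y+h,x:x+w],None,fx=s,fy=s,interpolation=cv2.INTER_CUBIC);cv2.imwrite("pics/"+name,c if c.ndim<3 else c)
E
python3 - <<'E'
from h import *
S=arm.camera_model("scene");D=arm.camera_model("side")
print("hook_full",tri([S,D],[[176.4,160.2],[343.2,165.7]]))
print("hook_free",tri([S,D],[[268.4,139.0],[313.5,233.7]]))
print("grip",tri([S,D],[[177.3,149.7],[323,140.3]]))
print("seat",tri([S,D],[[180.1,169.7],[320.5,156.9]]))
print("small",tri([S,D],[[243.1,222.3],[246.3,201.2]]))
print("small2",atz(S,[151.8,245.1],0))
s=cv2.imread("pics/scene0.png");d=cv2.imread("pics/side0.png")
crop(s,110,100,220,165,3.6,"s1.png");crop(d,230,100,180,200,3,"d1.png")
E
```

```text
hook_full (array([ 0.46872548, -0.11381712,  0.18526235]), [np.float64(0.00048766327107948134), np.float64(0.0004876632710794283)])
hook_free (array([0.46611012, 0.10670409, 0.18285423]), [np.float64(0.007877573085002068), np.float64(0.007877573085002011)])
grip (array([ 0.5121484 , -0.11006751,  0.24622156]), [np.float64(0.005425972071628839), np.float64(0.0054259720716287345)])
seat (array([ 0.51793871, -0.11409125,  0.19659616]), [np.float64(0.002269436838692901), np.float64(0.0022694368386928085)])
small (array([ 0.64550883, -0.01130804,  0.11178167]), [np.float64(0.006273252690267798), np.float64(0.006273252690268038)])
small2 [ 5.37647046e-01 -2.18287126e-01 -1.11022302e-16]
```

View pics/s1.png

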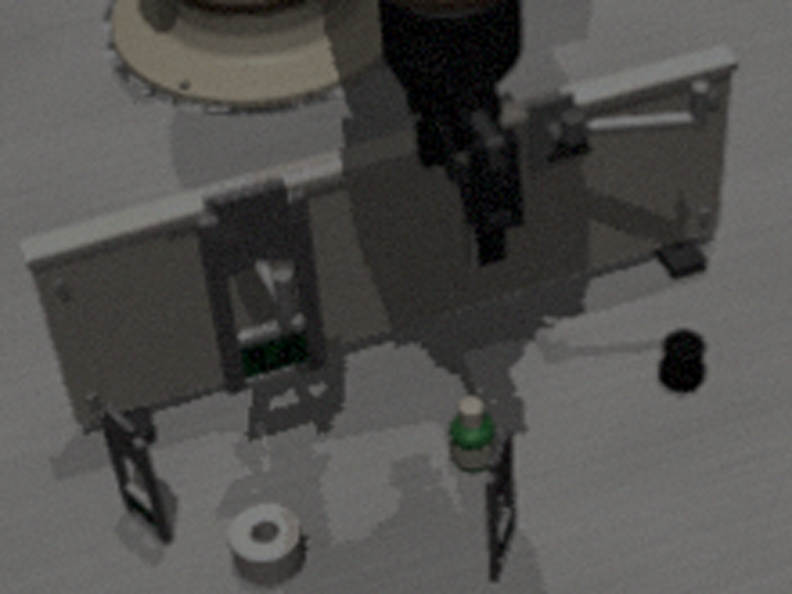

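View pics/d1.png

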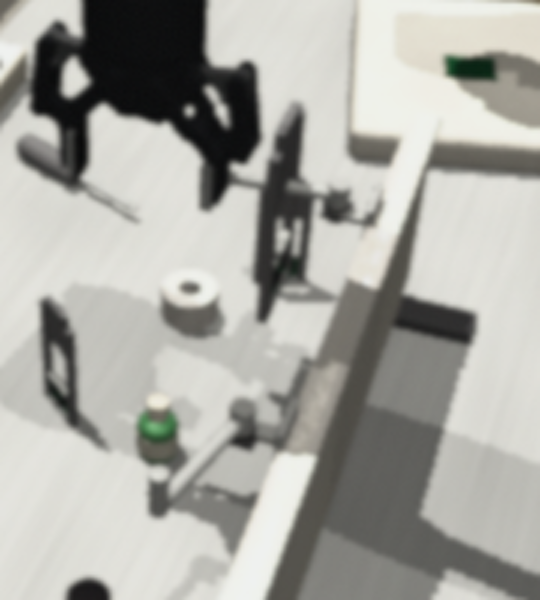

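Run:
```python
from h import *
S=arm.camera_model("scene");D=arm.camera_model("side")
print("post top",tri([S,D],[[305,122],[283,257]]))
print("post top z213",atz(S,[305,122.5],.213),atz(D,[283,257],.213))
print("hinge",tri([S,D],[[269,135],[311,239]]))
# panel top corners: scene front-top edge
for uv in ([110+30/3.6,100+260/3.6],[110+735/3.6,100+66/3.6]): print("panel front top",atz(S,uv,.18))
for uv in ([110+25/3.6,100+243/3.6],[110+732/3.6,100+48/3.6]): print("panel back top",atz(S,uv,.18))
# side: panel top edge
for uv in ([230+255/3,100+455/3],[230+415/3,100+118/3],[230+438/3,100+120/3]): print("side top",atz(D,uv,.18))
d=cv2.imread("pics/side0.png");crop(d,260,210,100,120,5,"d2.png")
s=cv2.imread("pics/scene0.png");crop(s,150,140,70,70,8,"s2.png")
crop(d,295,125,70,90,6,"d3.png")
```

```text
post top (array([0.48269803, 0.1994218 , 0.21507648]), [np.float64(0.0010884646111368377), np.float64(0.0010884646111368951)])
post top z213 [0.48321955 0.20034842 0.213     ] [0.4827534  0.19667647 0.213     ]
hinge (array([0.46200556, 0.11569913, 0.1845431 ]), [np.float64(0.0013203088013495727), np.float64(0.0013203088013497145)])
panel front top [ 0.45273457 -0.24707919  0.18      ]
panel front top [0.43863469 0.24845612 0.18      ]
panel back top [ 0.43575887 -0.24753951  0.18      ]
panel back top [0.41913147 0.25546975 0.18      ]
side top [0.44606191 0.13624087 0.18      ]
side top [ 0.44468595 -0.23976064  0.18      ]
side top [ 0.4278352  -0.24375117  0.18      ]
```

View pics/d2.png

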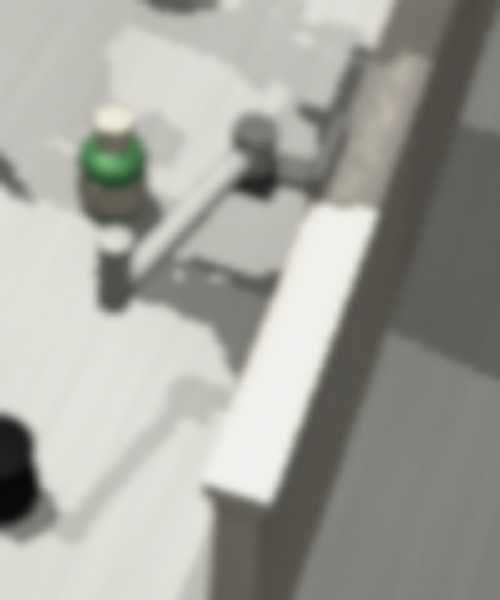

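View pics/s2.png

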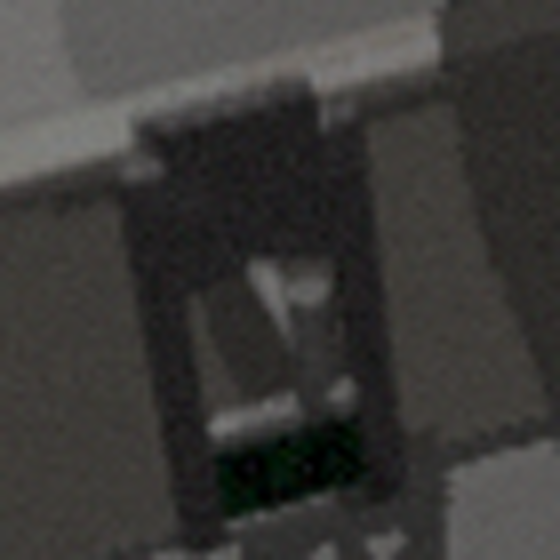

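View pics/d3.png

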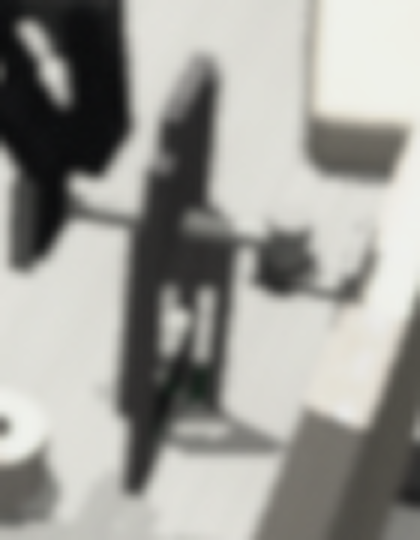

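{"name": "drive_tool", "arguments": {"deltas": [[[-23, 50, 0], [0, 0, -0.6], 30], [[-23, 50, 0], [0, 0, -0.6], 30], [[-23, 50, 0], [0, 0, -0.6], 30], [[-23, 49, 0], [0, 0, -0.6], 30], [[0, 0, 0], [0, 0, 0], 30]]}}

```text
time_s: 2.12
position: [0.4815, 0.2016, 0.405]
orientation: [[0.246, 0.969, 0.0], [0.969, -0.246, 0.001], [0.001, 0.0, -1.0]]
force: [-0.6, -1.0, -0.1]
width: 0.026
```

Run:
```python
from h import *
m=arm.camera_model("wrist")
im=arm.snapshot("wrist");cv2.imwrite("pics/w1.png",im[:,:,::-1])
im=arm.snapshot("scene");cv2.imwrite("pics/sc1.png",im[:,:,::-1]);crop(im[:,:,::-1],130,90,240,180,3.3,"sc1c.png")
im=arm.snapshot("side");crop(im[:,:,::-1],200,90,260,200,3,"sd1c.png")
s=arm.state();print(s['position'],s['force'],s['width'])
print("proj tip",proj(m,[s['position']+s['orientation'][:,2]*.171]))
```

```text
[0.48318345 0.19868094 0.40468467] [0.10349326 0.24592464 0.4402643 ] 0.02529021321274097
proj tip [[268.31812732 255.69454464]]
```

View pics/w1.png

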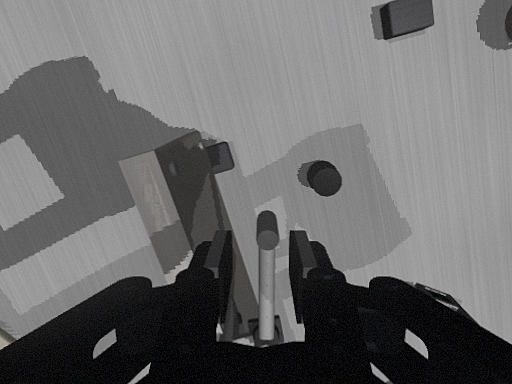

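View pics/sc1c.png

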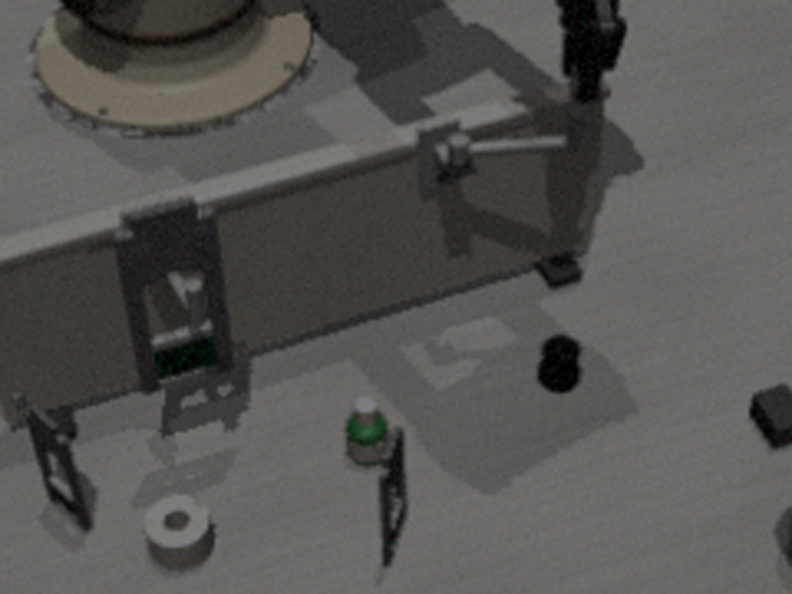

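View pics/sd1c.png

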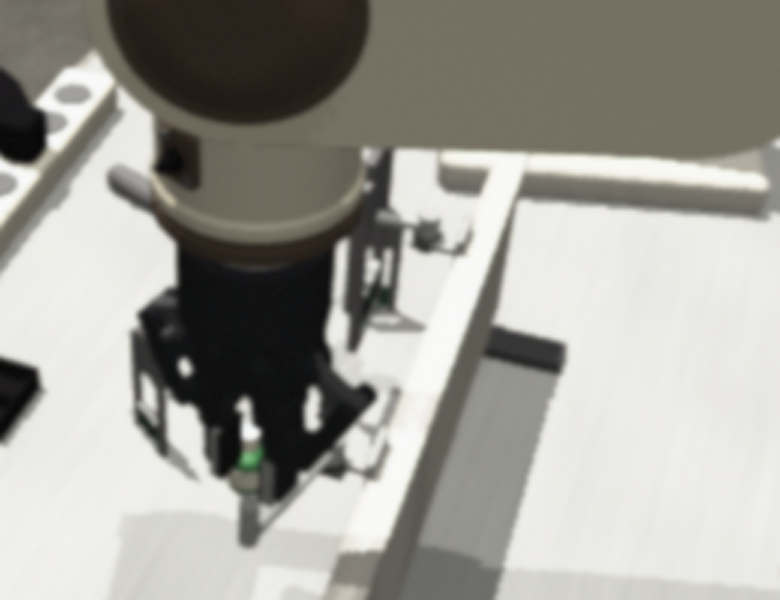

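Run:
```python
from h import *
m=arm.camera_model("wrist");S=arm.camera_model("scene")
print(atz(m,[267,217],.213),atz(m,[267,335],.19),atz(m,[268,265],.19))
print(atz(S,[268.5,133],.197))
```

```text
[0.48736625 0.20643214 0.213     ] [0.46677818 0.12232869 0.19      ] [0.47907726 0.16902843 0.19      ]
[0.47010947 0.11227773 0.197     ]
```

{"name": "drive_tool", "arguments": {"deltas": [[[3, 6, -12], [0, 0, 0], 30], [[0, 0, -13], [0, 0, 0], 30], [[0, 0, -12], [0, 0, 0], 30], [[0, 0, 0], [0, 0, 0], 30]]}}

```text
time_s: 2.78
position: [0.4859, 0.2047, 0.3664]
orientation: [[0.249, 0.968, -0.002], [0.968, -0.249, -0.001], [-0.001, -0.002, -1.0]]
force: [-0.3, -0.0, 0.2]
width: 0.0258
```

Run:
```python
from h import *
im=arm.snapshot("wrist");cv2.imwrite("pics/w2.png",im[:,:,::-1])
im=arm.snapshot("scene");crop(im[:,:,::-1],250,80,90,70,8,"sc2c.png")
s=arm.state();print(s['position'],s['force'],s['width'])
```

```text
[0.48606569 0.20487278 0.36774375] [ 0.90860073 -0.15518453  0.03574834] 0.025667429851392733
```

View pics/w2.png

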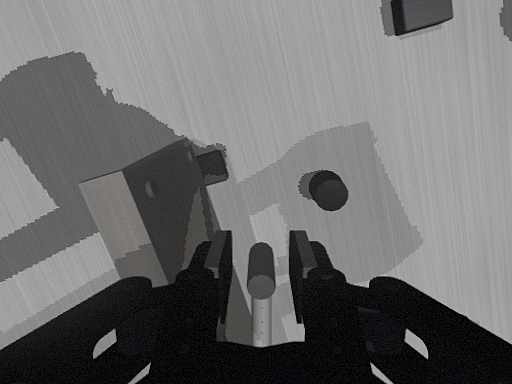

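View pics/sc2c.png

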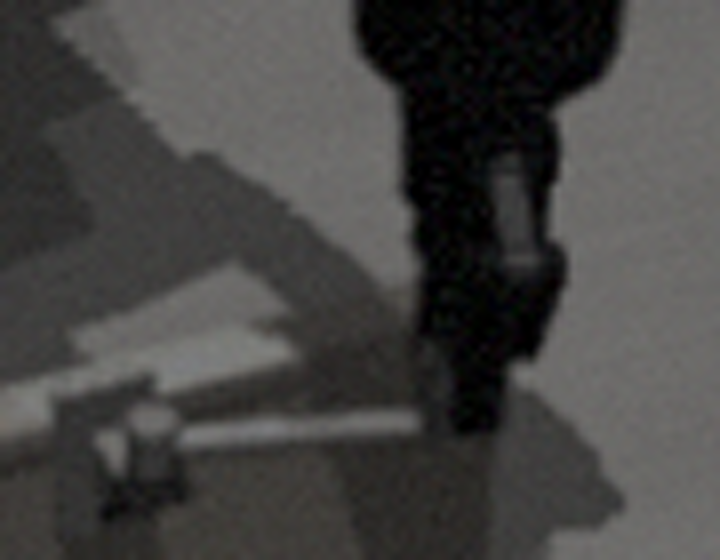

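Run:
```python
from h import *
m=arm.camera_model("wrist");S=arm.camera_model("scene")
p=atz(m,[262,287],.213);b=atz(m,[262,335],.19);print(p,b,arm.state()['position'])
print(np.arctan2(*(p-b)[:2]))
for L in(.0,.171): print(proj(m,[[*p[:2],.185],[*p[:2],.213]]))
```

```text
[0.48344071 0.1968858  0.213     ] [0.47349341 0.1574005  0.19      ] [0.48606569 0.20487278 0.36774375]
0.24678871023766566
[[261.7131817  256.17302476]
 [262.         287.        ]]
[[261.7131817  256.17302476]
 [262.         287.        ]]
```

Run:
```python
import numpy as np
H=np.array([462,115.]);P=np.array([486.1,204.9])
for t in .247+np.arange(0,9)*.144:
    Q=H+85*np.array([np.sin(t),np.cos(t)]);print(round(t,3),(Q-P).round(1));P=Q
```

```text
0.247 [-3.3 -7.5]
0.391 [11.6 -3.8]
0.535 [10.9 -5.5]
0.679 [10. -7.]
0.823 [ 8.9 -8.3]
0.967 [ 7.6 -9.5]
1.111 [  6.2 -10.5]
1.255 [  4.6 -11.3]
1.399 [  3.  -11.9]
```

{"name": "drive_tool", "arguments": {"deltas": [[[-3, -7.5, 0], [0, 0, 0], 30], [[0, 0, 0], [0, 0, 0], 30], [[11.5, -4, 0], [0, 0, -1.375], 30], [[11, -5.5, 0], [0, 0, -1.375], 30], [[10, -7, 0], [0, 0, -1.375], 30], [[9, -8.5, 0], [0, 0, -1.375], 30], [[7.5, -9.5, 0], [0, 0, -1.375], 30], [[0, 0, 0], [0, 0, 0], 30]]}}

```text
time_s: 3.88
position: [0.5322, 0.1627, 0.3679]
orientation: [[0.826, 0.564, 0.0], [0.564, -0.826, 0.0], [0.0, -0.0, -1.0]]
force: [0.1, -0.3, 0.3]
width: 0.0257
```

Run:
```python
from h import *
im=arm.snapshot("wrist");cv2.imwrite("pics/w3.png",im[:,:,::-1])
s=arm.state();print(s['position'],s['force'],s['width'])
```

```text
[0.5319558  0.16286712 0.36778803] [-0.99606821  0.67509925  0.42146592] 0.025625039596957583
```

View pics/w3.png

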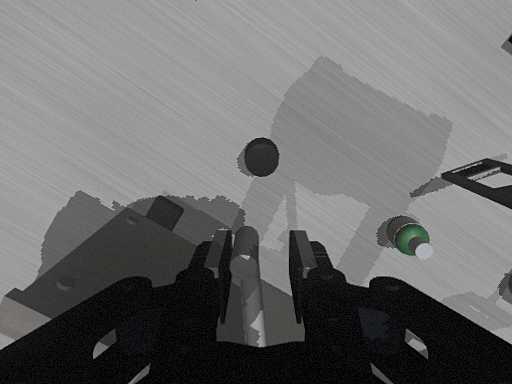

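{"name": "drive_tool", "arguments": {"deltas": [[[6, -10.5, 0], [0, 0, -1.375], 30], [[4.5, -11.5, 0], [0, 0, -1.375], 30], [[3, -12, 0], [0, 0, -1.375], 30], [[0, 0, 0], [0, 0, 0], 30]]}}

```text
time_s: 4.42
position: [0.5454, 0.1289, 0.3678]
orientation: [[0.986, 0.17, 0.0], [0.17, -0.986, 0.0], [0.0, -0.0, -1.0]]
force: [0.5, -0.1, -0.2]
width: 0.0257
```

Run:
```python
from h import *
im=arm.snapshot("wrist");cv2.imwrite("pics/w4.png",im[:,:,::-1])
for i in range(3):
    s=arm.state();print(s['position'],s['force'],s['width']);arm.snapshot("side")
```

```text
[0.54526466 0.12913115 0.36774973] [-0.78982483 -0.97684807 -0.53372904] 0.025285960271979456
[0.54521377 0.12927017 0.36771984] [-0.15971674 -0.5613749   0.56347715] 0.025723690286184323
[0.54522461 0.12932423 0.3676673 ] [-0.21990026 -0.05122952 -0.13169583] 0.025594909765572302
```

View pics/w4.png

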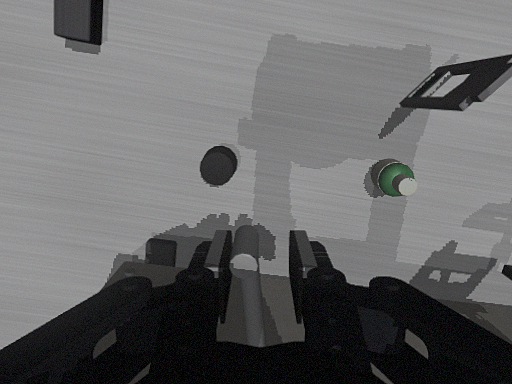

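{"name": "drive_tool", "arguments": {"deltas": [[[1, -5, 0], [0, 0, -0.8], 30], [[0.5, -4, 0], [0, 0, -0.8], 30], [[0, 0, 0], [0, 0, 0], 30]]}}

```text
time_s: 5.0
position: [0.5467, 0.1203, 0.3676]
orientation: [[1.0, 0.002, -0.001], [0.002, -1.0, 0.0], [-0.001, -0.0, -1.0]]
force: [-2.7, 2.6, 0.4]
width: 0.0259
```

{"name": "drive_tool", "arguments": {"deltas": [[[0, -0.8, 0], [0, 0, 0], 30], [[0, -0.7, 0], [0, 0, 0], 30]]}}

```text
time_s: 5.25
position: [0.5469, 0.1187, 0.3676]
orientation: [[1.0, 0.002, -0.0], [0.002, -1.0, 0.0], [-0.0, -0.0, -1.0]]
force: [-1.8, 2.8, 0.7]
width: 0.0258
```

{"name": "drive_tool", "arguments": {"deltas": [[[0, -0.8, 0], [0, 0, 0], 30], [[0, -0.7, 0], [0, 0, 0], 30]]}}

```text
time_s: 5.5
position: [0.547, 0.117, 0.3677]
orientation: [[1.0, 0.0, 0.0], [0.0, -1.0, 0.0], [0.0, -0.0, -1.0]]
force: [-1.1, 4.5, -0.0]
width: 0.0261
```

{"name": "drive_tool", "arguments": {"deltas": [[[0, -0.8, 0], [0, 0, 0], 30], [[0, -0.7, 0], [0, 0, 0], 30]]}}

```text
time_s: 5.75
position: [0.5471, 0.1154, 0.3678]
orientation: [[1.0, -0.0, 0.001], [-0.0, -1.0, 0.0], [0.001, -0.0, -1.0]]
force: [2.3, 4.7, 0.8]
width: 0.0254
```

{"name": "drive_tool", "arguments": {"deltas": [[[0, -0.8, 0], [0, 0, 0], 30], [[0, -0.7, 0], [0, 0, 0], 30]]}}

```text
time_s: 6.0
position: [0.5472, 0.1139, 0.3679]
orientation: [[1.0, -0.0, 0.001], [-0.0, -1.0, 0.0], [0.001, -0.0, -1.0]]
force: [3.2, 4.8, 0.5]
width: 0.0256
```

Run:
```python
from h import *
im=arm.snapshot("wrist");cv2.imwrite("pics/w5.png",im[:,:,::-1])
s=arm.state();print(s['position'],s['force'],s['width'])
m=arm.camera_model("wrist");print(proj(m,[s['position']+s['orientation'][:,2]*.154]))
```

```text
[0.5472184  0.11387333 0.36789445] [4.05695606 4.42517017 0.38980003] 0.025474466319959845
[[260.19304401 266.74594639]]
```

View pics/w5.png

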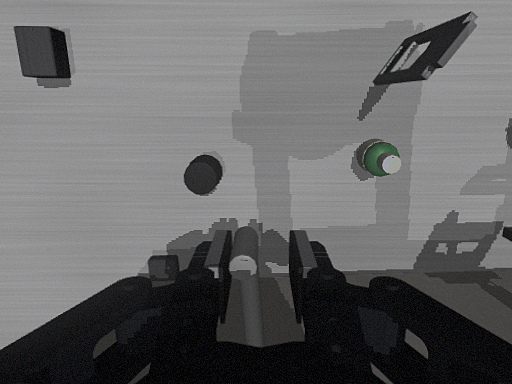

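{"name": "drive_tool", "arguments": {"deltas": [[[0, -0.8, 0], [0, 0, 0], 30], [[0, -0.7, 0], [0, 0, 0], 30]]}}

```text
time_s: 6.3
position: [0.5472, 0.1124, 0.3679]
orientation: [[1.0, -0.0, 0.001], [-0.0, -1.0, 0.0], [0.001, -0.0, -1.0]]
force: [4.4, 4.0, 0.1]
width: 0.0253
```

{"name": "drive_tool", "arguments": {"deltas": [[[0, -0.8, 0], [0, 0, 0], 30], [[0, -0.7, 0], [0, 0, 0], 30]]}}

```text
time_s: 6.55
position: [0.5472, 0.1109, 0.3679]
orientation: [[1.0, -0.0, 0.001], [-0.0, -1.0, 0.0], [0.001, -0.0, -1.0]]
force: [4.0, 4.3, 0.8]
width: 0.0253
```

{"name": "drive_tool", "arguments": {"deltas": [[[0, -0.8, 0], [0, 0, 0], 30], [[0, -0.7, 0], [0, 0, 0], 30]]}}

```text
time_s: 6.8
position: [0.5472, 0.1094, 0.3679]
orientation: [[1.0, -0.0, 0.001], [-0.0, -1.0, 0.0], [0.001, -0.0, -1.0]]
force: [4.6, 4.2, 0.5]
width: 0.0256
```

{"name": "drive_tool", "arguments": {"deltas": [[[0, -0.8, 0], [0, 0, 0], 30], [[0, -0.7, 0], [0, 0, 0], 30]]}}

```text
time_s: 7.05
position: [0.5472, 0.1079, 0.3679]
orientation: [[1.0, -0.0, 0.001], [-0.0, -1.0, 0.0], [0.001, -0.0, -1.0]]
force: [3.6, 5.3, -0.1]
width: 0.0257
```

{"name": "drive_tool", "arguments": {"deltas": [[[0, -0.8, 0], [0, 0, 0], 30], [[0, -0.7, 0], [0, 0, 0], 30]]}}

```text
time_s: 7.3
position: [0.5472, 0.1064, 0.3678]
orientation: [[1.0, -0.0, 0.001], [-0.0, -1.0, 0.0], [0.001, -0.0, -1.0]]
force: [3.4, 4.2, 0.8]
width: 0.0253
```

{"name": "drive_tool", "arguments": {"deltas": [[[0, -0.8, 0], [0, 0, 0], 30], [[0, -0.7, 0], [0, 0, 0], 30]]}}

```text
time_s: 7.55
position: [0.5472, 0.1049, 0.3678]
orientation: [[1.0, -0.0, 0.001], [-0.0, -1.0, 0.0], [0.001, -0.0, -1.0]]
force: [3.8, 4.8, 0.7]
width: 0.0256
```

{"name": "drive_tool", "arguments": {"deltas": [[[0, -0.8, 0], [0, 0, 0], 30], [[0, -0.7, 0], [0, 0, 0], 30]]}}

```text
time_s: 7.8
position: [0.5472, 0.1034, 0.3679]
orientation: [[1.0, -0.0, 0.001], [-0.0, -1.0, 0.0], [0.001, -0.0, -1.0]]
force: [4.0, 3.3, 0.3]
width: 0.0256
```

{"name": "drive_tool", "arguments": {"deltas": [[[0, -0.8, 0], [0, 0, 0], 30], [[0, -0.7, 0], [0, 0, 0], 30]]}}

```text
time_s: 8.05
position: [0.5472, 0.1019, 0.3678]
orientation: [[1.0, -0.0, 0.001], [-0.0, -1.0, 0.0], [0.001, -0.0, -1.0]]
force: [3.0, 3.5, -0.3]
width: 0.0257
```

{"name": "drive_tool", "arguments": {"deltas": [[[0, -0.8, 0], [0, 0, 0], 30], [[0, -0.7, 0], [0, 0, 0], 30]]}}

```text
time_s: 8.3
position: [0.5472, 0.1006, 0.3678]
orientation: [[1.0, 0.0, 0.001], [0.0, -1.0, 0.001], [0.001, -0.001, -1.0]]
force: [3.5, 8.7, 0.8]
width: 0.0256
```

{"name": "drive_tool", "arguments": {"deltas": [[[0, -0.5, 0], [0, 0, 0], 30], [[0, 0, 0], [0, 0, 0], 30]]}}

```text
time_s: 8.55
position: [0.5472, 0.1002, 0.3679]
orientation: [[1.0, 0.0, 0.001], [0.0, -1.0, 0.001], [0.001, -0.001, -1.0]]
force: [3.0, 8.6, 0.5]
width: 0.0257
```

{"name": "drive_tool", "arguments": {"deltas": [[[0, -0.7, 0], [0, 0, 0], 30], [[0, 0, 0], [0, 0, 0], 30]]}}

```text
time_s: 8.8
position: [0.5472, 0.0996, 0.3679]
orientation: [[1.0, 0.0, 0.001], [0.0, -1.0, 0.001], [0.001, -0.001, -1.0]]
force: [2.8, 9.9, 0.6]
width: 0.0254
```

{"name": "drive_tool", "arguments": {"deltas": [[[0, -1, 0], [0, 0, 0], 30], [[0, 0, 0], [0, 0, 0], 30]]}}

```text
time_s: 9.05
position: [0.5471, 0.0988, 0.3679]
orientation: [[1.0, 0.0, 0.001], [0.0, -1.0, 0.002], [0.001, -0.002, -1.0]]
force: [3.5, 13.4, 0.7]
width: 0.026
```

{"name": "drive_tool", "arguments": {"deltas": [[[0, -0.5, 0], [0, 0, 0], 30], [[0, 0, 0], [0, 0, 0], 30], [[0, 0, 0], [0, 0, 0], 30]]}}

```text
time_s: 9.43
position: [0.5471, 0.0984, 0.3679]
orientation: [[1.0, 0.001, 0.001], [0.001, -1.0, 0.002], [0.001, -0.002, -1.0]]
force: [3.9, 13.9, -0.3]
width: 0.0258
```

Run:
```python
from h import *
im=arm.snapshot("wrist");cv2.imwrite("pics/w6.png",im[:,:,::-1])
F=[]
s=arm.state();F.append(s['force']);arm.snapshot("scene");F.append(arm.state()['force']);print(s['position'],F)
im=arm.snapshot("side");cv2.imwrite("pics/sd6.png",im[:,:,::-1])
```

```text
[0.54712092 0.09844554 0.36785415] [array([ 3.73642596, 13.18367937,  0.08869342]), array([ 2.96826337, 13.32057688,  0.82608296])]
```

View pics/w6.png

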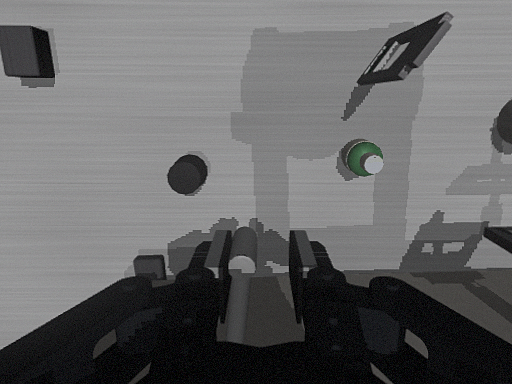

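View pics/sd6.png

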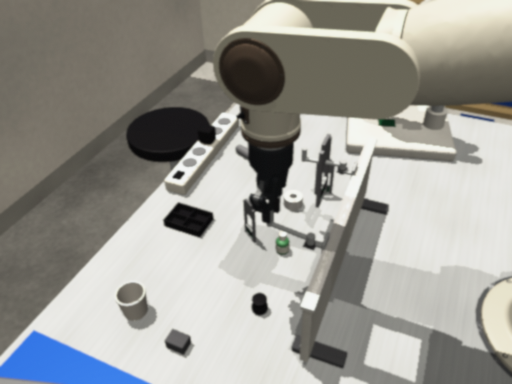

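{"name": "drive_tool", "arguments": {"deltas": [[[0, -0.5, 0], [0, 0, 0], 30], [[0, 0, 0], [0, 0, 0], 30], [[0, 0, 0], [0, 0, 0], 30]]}}

```text
time_s: 9.95
position: [0.5471, 0.098, 0.3679]
orientation: [[1.0, 0.001, 0.001], [0.001, -1.0, 0.002], [0.001, -0.002, -1.0]]
force: [3.4, 13.5, 0.4]
width: 0.0256
```

{"name": "drive_tool", "arguments": {"deltas": [[[0, -0.4, 0], [0, 0, 0], 30], [[0, 0, 0], [0, 0, 0], 30]]}}

```text
time_s: 10.2
position: [0.5471, 0.0977, 0.3679]
orientation: [[1.0, 0.001, 0.001], [0.001, -1.0, 0.002], [0.001, -0.002, -1.0]]
force: [4.2, 14.6, 0.3]
width: 0.0256
```

Run:
```python
from h import *
for i in range(5):
    s=arm.state();print(s['position'],s['force'],s['torque'],s['width'],s['joint_torque'][[0]]);arm.snapshot("side")
```

```text
[0.54712734 0.09769039 0.36789012] [ 4.23504051 14.59727819  0.30487283] [ 2.58434833 -0.5372155   0.01939546] 0.025627404239941014 [-8.17623943]
[0.54711615 0.09768644 0.36787719] [ 3.34440657 16.37025667 -0.24816695] [ 2.5946729  -0.54976041 -0.0393512 ] 0.025639938462922972 [-8.14089507]
[0.54710455 0.09770362 0.36788288] [ 3.92564292 15.15495332  0.35172274] [ 2.56267682 -0.55782468 -0.01806801] 0.025462302922669433 [-8.12713712]
[0.54712073 0.09770732 0.36787573] [ 2.46742371 14.4736974   0.50502105] [ 2.57926855 -0.59430933 -0.029105  ] 0.02545217819699527 [-8.11701536]
[0.54711305 0.09769428 0.36785916] [ 3.86196925 14.71724967  0.41385969] [ 2.56650394 -0.59565211 -0.01712003] 0.025777707298248024 [-8.10948104]
```

{"name": "drive_tool", "arguments": {"deltas": [[[0, 7, 0], [0, 0, 0], 30], [[0, 0, 10], [0, 0, 0], 30], [[0, 0, 40], [0, 0, 0], 30], [[0, 0, 40], [0, 0, 0], 30], [[0, 0, 0], [0, 0, 0], 50]]}}

```text
time_s: 11.08
position: [0.5469, 0.1035, 0.4614]
orientation: [[1.0, -0.0, 0.005], [-0.0, -1.0, -0.0], [0.005, 0.0, -1.0]]
force: [0.9, 0.8, -0.2]
width: 0.0421
```

Run:
```python
from h import *
m=arm.camera_model("wrist")
im=arm.snapshot("wrist");cv2.imwrite("pics/w7.png",im[:,:,::-1])
im=arm.snapshot("side");cv2.imwrite("pics/sd7.png",im[:,:,::-1]);crop(im[:,:,::-1],240,120,150,150,4,"sd7c.png")
s=arm.state();print(s['position'],s['force'],s['width'])
```

```text
[0.54691877 0.10354141 0.45796632] [-0.1609099   0.15016208 -0.23473202] 0.04282455648464605
```

View pics/w7.png

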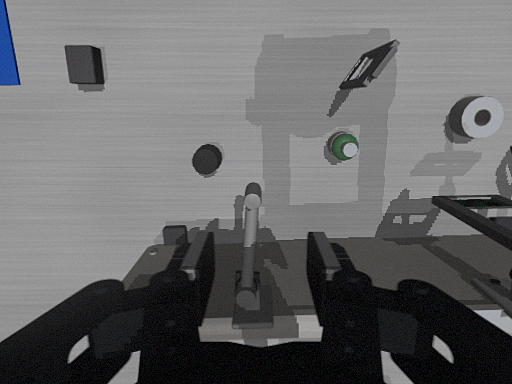

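View pics/sd7c.png

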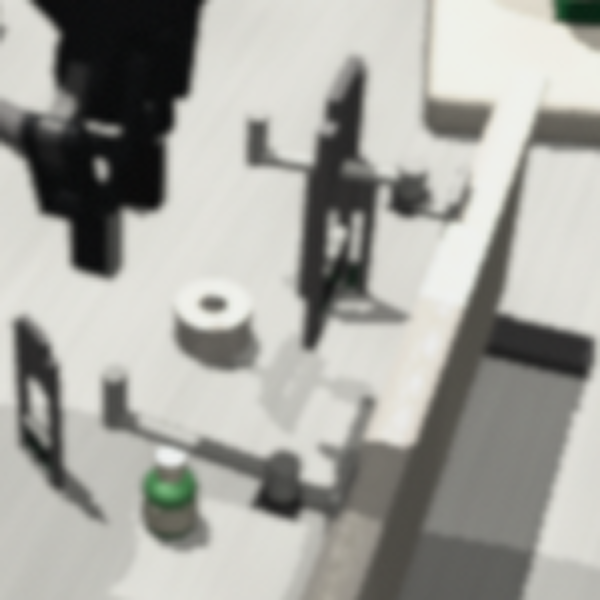

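Run:
```python
from h import *
m=arm.camera_model("wrist");S=arm.camera_model("scene");D=arm.camera_model("side")
p=atz(m,[253,201],.213);h=atz(m,[247,297],.2);print("free post",p,"hinge",h,np.arctan2((p-h)[1],(p-h)[0]))
print("free bar",[atz(m,u,.19) for u in([252,215],[249,265])])
print("full post",atz(D,[240+258/4,120+119/4],.213), "hinge", atz(D,[240+408/4,120+175/4],.195))
print("free post side",atz(D,[240+114/4,120+371/4],.213), "hinge", atz(D,[240+285/4,120+460/4],.2))
# holder top edge ends in side crop : near end (332,128)?, far (355,62)
print("edge",atz(D,[240+325/4,120+130/4],.245),atz(D,[240+353/4,120+62/4],.245))
```

```text
free post [0.54657039 0.10825528 0.213     ] hinge [0.46726106 0.11343775 0.2       ] -0.06525226659552691
free bar [array([0.52882702, 0.10955445, 0.19      ]), array([0.48848201, 0.11208428, 0.19      ])]
full post [ 0.55229471 -0.10093157  0.213     ] hinge [ 0.47005663 -0.10738982  0.195     ]
free post side [0.54624369 0.10861361 0.213     ] hinge [0.46001983 0.11921678 0.2       ]
edge [ 0.50446067 -0.06209204  0.245     ] [ 0.50992496 -0.12523886  0.245     ]
```

{"name": "drive_tool", "arguments": {"deltas": [[[-4, -26, 0], [0, 0, 1.58], 50], [[-4, -26, 0], [0, 0, 1.58], 50], [[-4, -26, 0], [0, 0, 1.58], 50], [[-4, -26, 0], [0, 0, 1.58], 50], [[-5, -26, 0], [0, 0, 1.58], 50], [[-5, -26, 0], [0, 0, 1.58], 50], [[-5, -26, 0], [0, 0, 1.58], 50], [[-5, -26, 0], [0, 0, 1.58], 50]]}}

```text
time_s: 12.18
position: [0.5106, -0.1051, 0.4566]
orientation: [[0.239, 0.971, -0.002], [0.971, -0.239, 0.0], [-0.0, -0.002, -1.0]]
force: [-0.1, -0.3, -0.1]
width: 0.0428
```

{"name": "drive_tool", "arguments": {"deltas": [[[0, 0, 0], [0, 0, 1.58], 50], [[0, 0, 0], [0, 0, 1.58], 50], [[0, 0, 0], [0, 0, 0], 50]]}}

```text
time_s: 12.55
position: [0.5109, -0.1043, 0.4568]
orientation: [[-0.083, 0.997, -0.002], [0.997, 0.083, 0.0], [0.0, -0.002, -1.0]]
force: [-0.1, -0.0, 0.4]
width: 0.043
```

Run:
```python
from h import *
m=arm.camera_model("wrist")
im=arm.snapshot("wrist");cv2.imwrite("pics/w8.png",im[:,:,::-1])
s=arm.state();print(s['position'],s['force'],s['width'],s['qpos'])
p=s['position'];print(proj(m,[[.511,-.105,.245],p+s['orientation'][:,2]*.155]))
im=arm.snapshot("scene");crop(im[:,:,::-1],130,90,200,150,4,"sc8c.png")
for c in("wrist",):
  print(arm.tip_of(c,"holder_grip"),arm.boxes_of(c,"holder"))
```

```text
[ 0.5109174  -0.10423824  0.45698433] [-0.42901123 -0.18679725 -0.55529027] 0.04236820063707875 [-3.49015624e-01  2.61416789e-02  1.46782573e+00 -2.27140762e-04
  1.64894430e+00 -4.28945411e-01]
[[263.14054065 221.3882441 ]
 [263.58752427 269.03382069]]
[{'uv': [425.8, 75.5], 'score': 0.89}, {'uv': [275.2, 283.8], 'score': 0.87}, {'uv': [265.3, 230.2], 'score': 0.74}] [{'box': [253.7, 143.1, 19.2, 130.3], 'score': 0.96}, {'box': [257.3, 230.7, 39.2, 58.8], 'score': 0.95}, {'box': [366.7, 54.4, 72.5, 38.6], 'score': 0.56}]
```

View pics/w8.png

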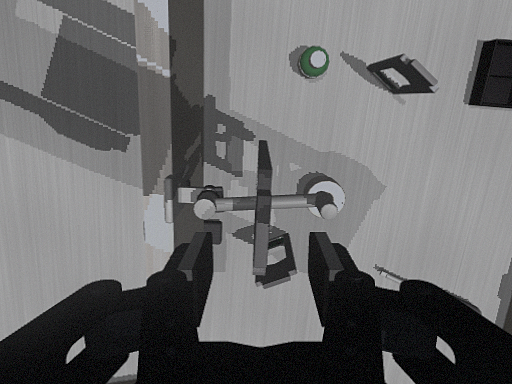

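View pics/sc8c.png

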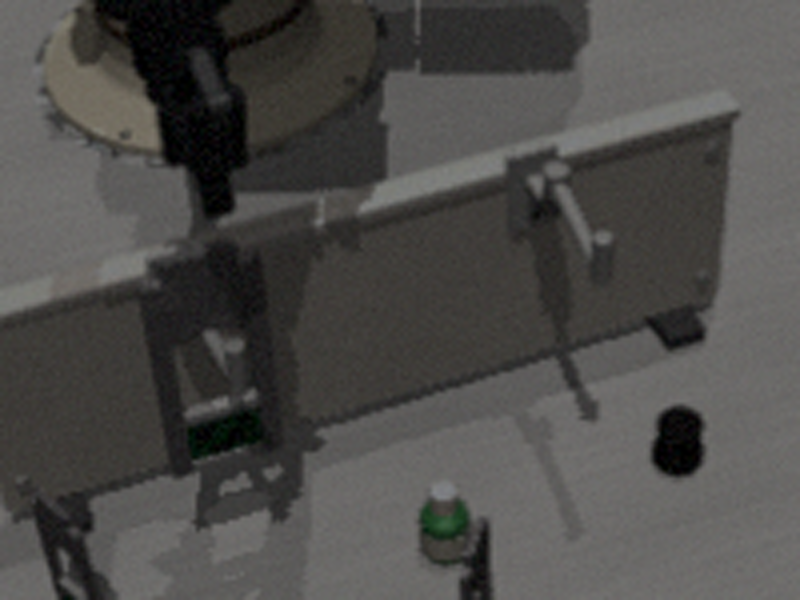

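Run:
```python
from h import *
m=arm.camera_model("wrist")
print("post",atz(m,[328,212],.213),"hinge",atz(m,[204,208],.2))
print("bar",atz(m,[300,202],.19),atz(m,[225,205],.19))
for u in ([265.3,230.2],[260,272],[263,232],[265,195]): print(atz(m,u,.245))
im=cv2.imread("pics/w8.png");crop(im,180,120,170,170,4.5,"w8c.png")
```

```text
post [ 0.55457879 -0.10679006  0.213     ] hinge [ 0.4711863  -0.11510443  0.2       ]
bar [ 0.53880411 -0.10828063  0.19      ] [ 0.48481872 -0.11498051  0.19      ]
[ 0.51298917 -0.11022699  0.245     ]
[ 0.51212155 -0.13667746  0.245     ]
[ 0.51177718 -0.11142606  0.245     ]
[ 0.51104926 -0.08950158  0.245     ]
```

View pics/w8c.png

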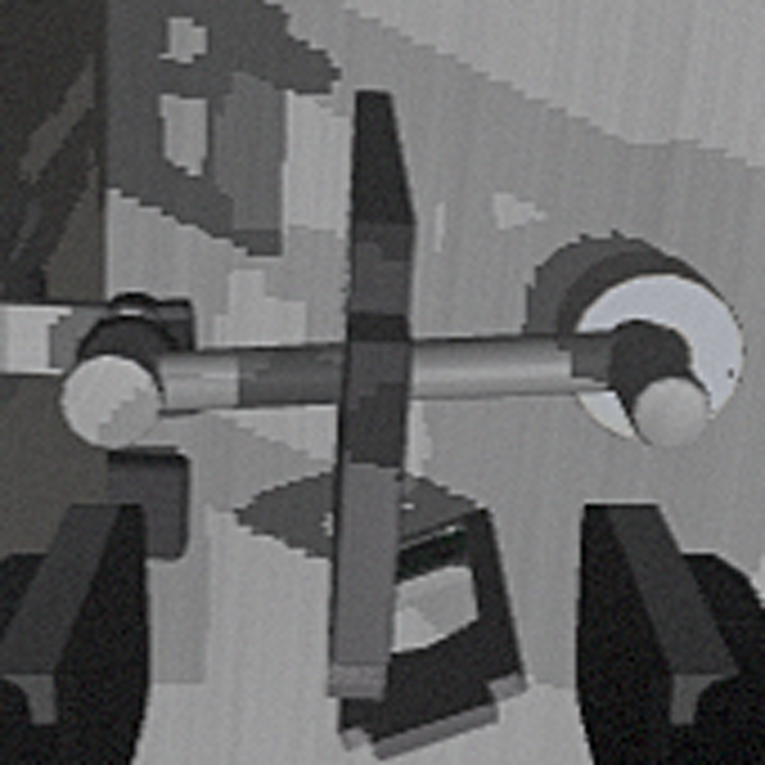

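{"name": "drive_tool", "arguments": {"deltas": [[[0.5, -7, -20], [0, 0, -0.4], 50], [[0, 0, -22], [0, 0, 0], 50], [[0, 0, -22], [0, 0, 0], 50], [[0, 0, 0], [0, 0, 0], 50]]}}

```text
time_s: 13.25
position: [0.5113, -0.111, 0.3924]
orientation: [[-0.04, 0.999, -0.003], [0.999, 0.04, 0.001], [0.001, -0.003, -1.0]]
force: [-0.3, -0.2, -0.1]
width: 0.0426
```

Run:
```python
from h import *
im=arm.snapshot("wrist");cv2.imwrite("pics/w9.png",im[:,:,::-1])
im=arm.snapshot("side");crop(im[:,:,::-1],240,80,150,150,4,"sd9c.png")
s=arm.state();print(s['position'],s['force'],s['width'])
```

```text
[ 0.51158146 -0.11110684  0.39440571] [-0.27455887 -0.69282186  0.57481955] 0.042507733069405924
```

View pics/w9.png

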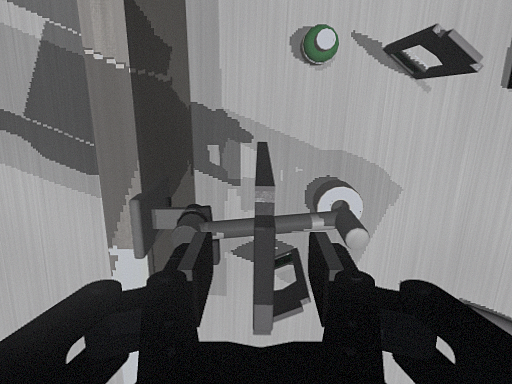

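View pics/sd9c.png

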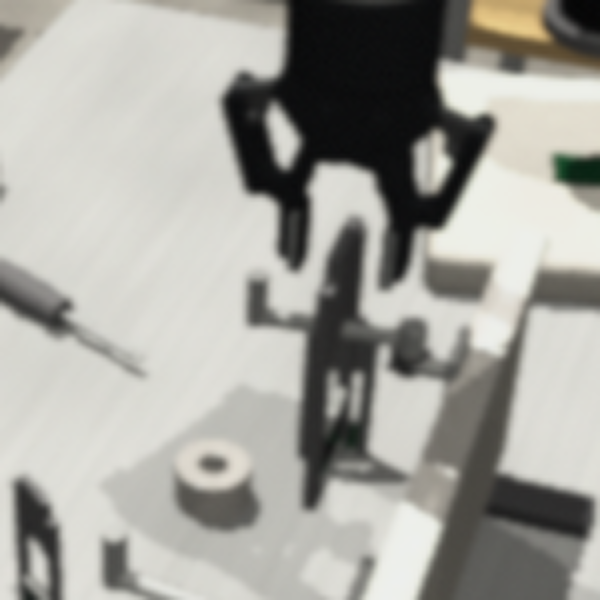

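{"name": "drive_tool", "arguments": {"deltas": [[[0, 0, 0], [0, 0, 0], 0], [[0, 0, 0], [0, 0, 0], 0], [[0, 0, 0], [0, 0, 0], 0], [[0, 0, 0], [0, 0, 0], 0], [[0, 0, 0], [0, 0, 0], 0]]}}

```text
time_s: 13.98
position: [0.5115, -0.1111, 0.394]
orientation: [[-0.042, 0.999, 0.001], [0.999, 0.042, -0.0], [-0.0, 0.001, -1.0]]
force: [1.3, -0.1, 4.6]
width: 0.0064
```

{"name": "drive_tool", "arguments": {"deltas": [[[0, 0, 5], [0, 0, 0], 0], [[0, 0, 16], [0, 0, 0], 0], [[0, 0, 16], [0, 0, 0], 0], [[0, 0, 0], [0, 0, 0], 0]]}}

```text
time_s: 14.48
position: [0.5116, -0.1111, 0.4324]
orientation: [[-0.042, 0.999, 0.002], [0.999, 0.042, -0.001], [-0.001, 0.002, -1.0]]
force: [-0.6, -0.6, -1.4]
width: 0.0071
```

Run:
```python
from h import *
im=arm.snapshot("side");crop(im[:,:,::-1],240,60,150,150,4,"sd10c.png")
s=arm.state();print(s['position'],s['force'],s['width'])
```

```text
[ 0.51150807 -0.1110997   0.43133868] [ 0.34442504 -0.76388383 -2.10798518] 0.006765427559278423
```

View pics/sd10c.png

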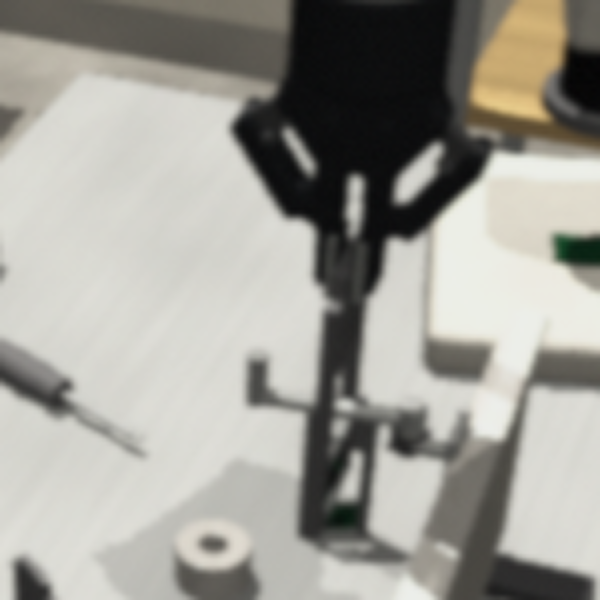

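{"name": "drive_tool", "arguments": {"deltas": [[[10, 0.5, 0], [0, 0, 0], 0], [[20, 1.5, 0], [0, 0, 0], 0], [[20, 1.5, 0], [0, 0, 0], 0], [[20, 1.5, 0], [0, 0, 0], 0], [[12, 1, 0], [0, 0, 0], 0], [[0, 0, 10], [0, 0, 0], 0], [[0, 0, 30], [0, 0, 0], 0], [[0, 0, 0], [0, 0, 0], 0]]}}

```text
time_s: 15.52
position: [0.593, -0.1051, 0.4736]
orientation: [[-0.042, 0.999, 0.004], [0.999, 0.042, -0.001], [-0.001, 0.004, -1.0]]
force: [1.0, -0.4, -1.5]
width: 0.0069
```

{"name": "drive_tool", "arguments": {"deltas": [[[0, 15, 0], [0, 0, -0.1], 0], [[0, 35, 0], [0, 0, -0.2], 0], [[0, 40, 0], [0, 0, -0.2], 0], [[0, 40, 0], [0, 0, -0.2], 0], [[0, 40, 0], [0, 0, -0.2], 0], [[0, 30, 0], [0, 0, -0.2], 0], [[0, 13, 0], [0, 0, 0], 0], [[0, 0, 0], [0, 0, 0], 0]]}}

```text
time_s: 16.52
position: [0.5932, 0.1085, 0.4702]
orientation: [[0.072, 0.997, -0.001], [0.997, -0.072, -0.0], [-0.0, -0.001, -1.0]]
force: [-0.0, 0.6, -1.9]
width: 0.0068
```

Run:
```python
from h import *
im=arm.snapshot("side");crop(im[:,:,::-1],200,60,200,200,3,"sd11c.png")
im=arm.snapshot("wrist");cv2.imwrite("pics/w11.png",im[:,:,::-1])
im=arm.snapshot("scene");crop(im[:,:,::-1],170,60,180,150,4,"sc11c.png")
s=arm.state();print(s['position'],s['force'],s['width'],s['orientation'])
```

```text
[0.59352111 0.10707407 0.47051631] [ 1.03923305 -0.87688616 -2.17054973] 0.007199775010702975 [[ 7.38960073e-02  9.97265899e-01 -3.27309912e-04]
 [ 9.97265920e-01 -7.38960849e-02 -2.31743179e-04]
 [-2.55296491e-04 -3.09290125e-04 -9.99999920e-01]]
```

View pics/sd11c.png

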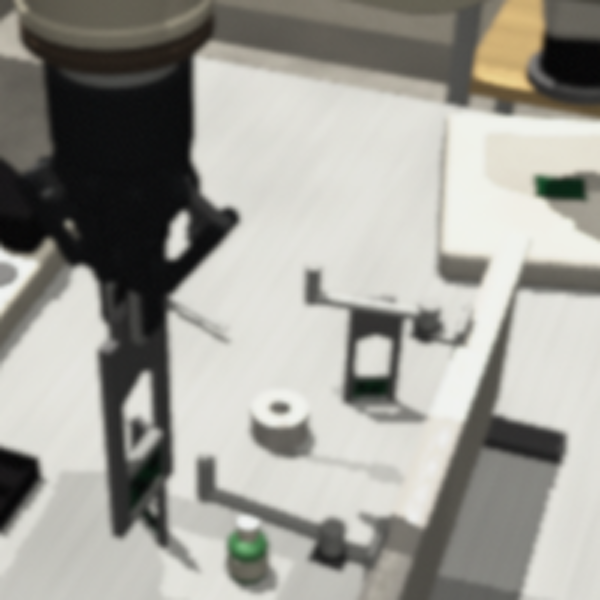

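View pics/w11.png

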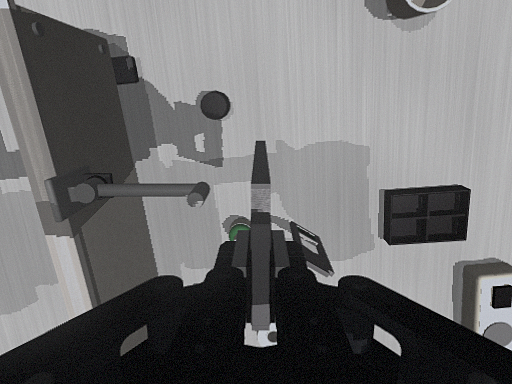

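View pics/sc11c.png

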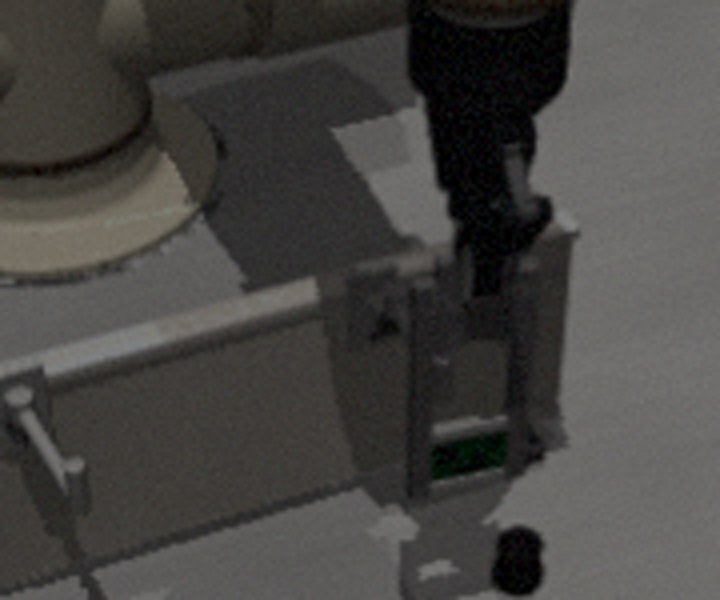

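Run:
```python
from h import *
m=arm.camera_model("wrist")
p=atz(m,[195,199],.213);print(p,atz(m,[180,190],.19),atz(m,[110,190],.19))
```

```text
[0.54704843 0.10892841 0.213     ] [0.53155875 0.11030015 0.19      ] [0.47903006 0.1141619  0.19      ]
```

{"name": "drive_tool", "arguments": {"deltas": [[[0, 0, -10], [0, 0, 0], 0], [[0, 0, -20], [0, 0, 0], 0], [[0, 0, -9], [0, 0, 0], 0], [[0, 0, 0], [0, 0, 0], 0]]}}

```text
time_s: 17.18
position: [0.5935, 0.1076, 0.4311]
orientation: [[0.074, 0.997, -0.001], [0.997, -0.074, -0.0], [-0.0, -0.001, -1.0]]
force: [0.9, -0.5, -1.7]
width: 0.0068
```

Run:
```python
from h import *
im=arm.snapshot("side");crop(im[:,:,::-1],200,90,200,200,3,"sd12c.png")
im=arm.snapshot("scene");crop(im[:,:,::-1],230,90,110,110,6,"sc12c.png")
s=arm.state();print(s['position'],s['force'],s['width'])
```

```text
[0.59355493 0.10771211 0.43221844] [ 0.29201786  0.23309514 -1.69835676] 0.006698563706591145
```

View pics/sd12c.png

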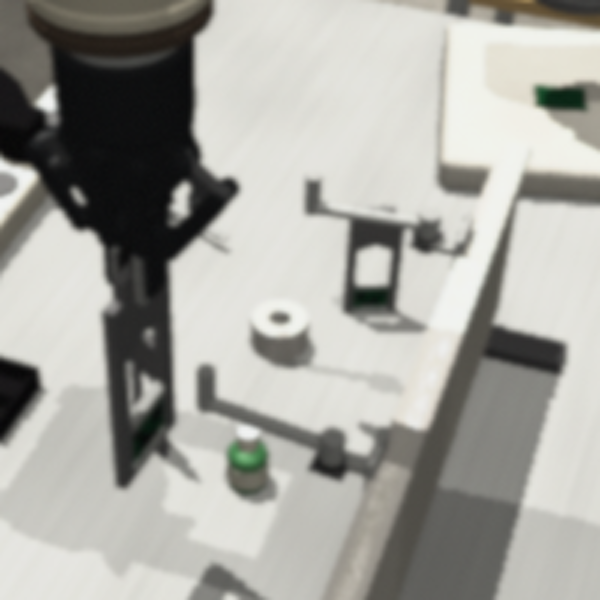

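View pics/sc12c.png

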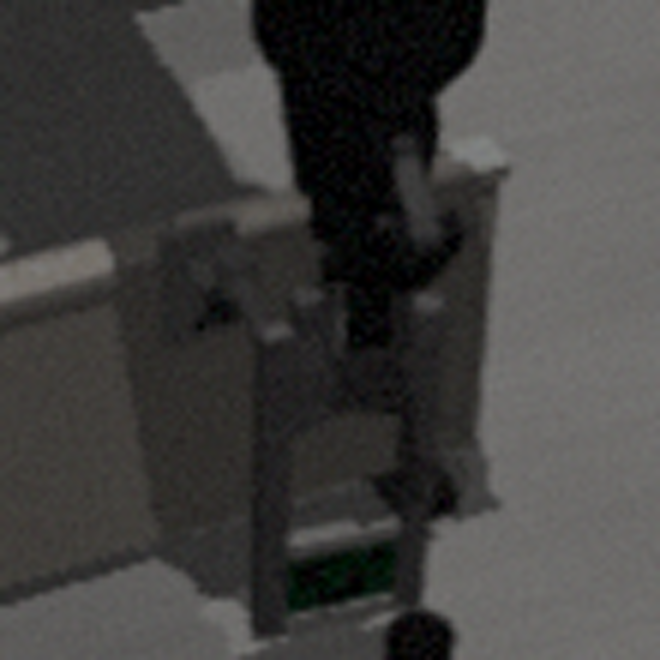

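{"name": "drive_tool", "arguments": {"deltas": [[[-10, 0.5, 0], [0, 0, 0], 0], [[-12, 0.5, 0], [0, 0, 0], 0], [[-12, 0.5, 0], [0, 0, 0], 0], [[-12, 0.5, 0], [0, 0, 0], 0]]}}

```text
time_s: 17.77
position: [0.5464, 0.11, 0.4319]
orientation: [[0.073, 0.997, 0.0], [0.997, -0.073, 0.0], [0.0, 0.0, -1.0]]
force: [0.4, -0.4, -1.7]
width: 0.0069
```

{"name": "drive_tool", "arguments": {"deltas": [[[-12, 0.5, 0], [0, 0, 0], 0], [[-12, 0.5, 0], [0, 0, 0], 0], [[-12, 0.5, 0], [0, 0, 0], 0], [[-5, 0.3, 0], [0, 0, 0], 0], [[0, 0, 0], [0, 0, 0], 0]]}}

```text
time_s: 18.4
position: [0.5063, 0.1117, 0.4318]
orientation: [[0.073, 0.997, 0.0], [0.997, -0.073, 0.0], [0.0, 0.0, -1.0]]
force: [-0.2, -0.3, -2.0]
width: 0.0065
```

Run:
```python
from h import *
im=arm.snapshot("side");crop(im[:,:,::-1],220,120,150,150,4,"sd13c.png")
im=arm.snapshot("scene");crop(im[:,:,::-1],230,90,110,110,6,"sc13c.png")
s=arm.state();print(s['position'],s['force'],s['width'])
```

```text
[0.50669515 0.11165515 0.43168262] [ 0.33917243 -0.95058177 -1.76672124] 0.0065093050856930845
```

View pics/sd13c.png

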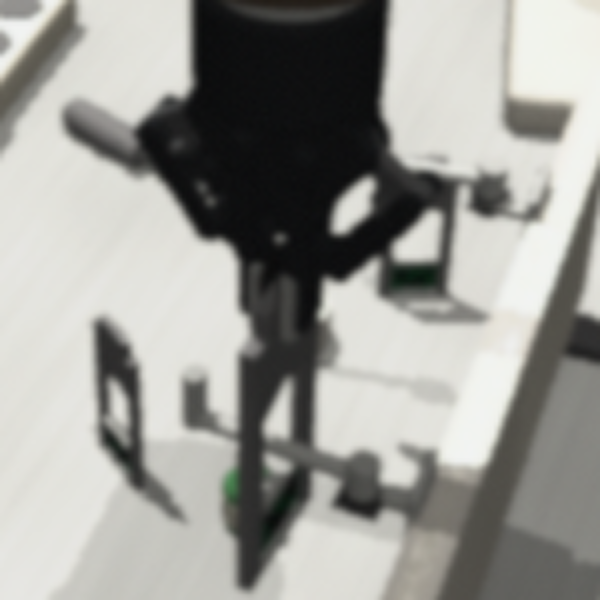

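View pics/sc13c.png

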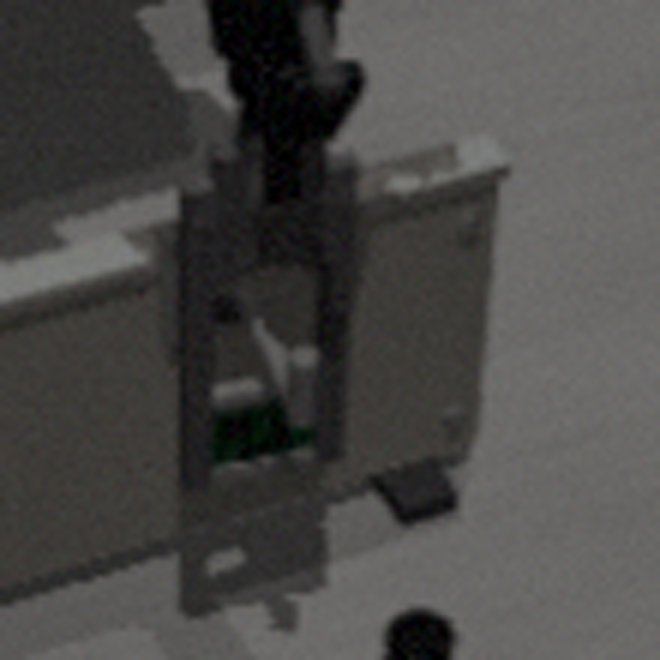

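{"name": "drive_tool", "arguments": {"deltas": [[[0, 0, -10], [0, 0, 0], 0], [[0, 0, -14], [0, 0, 0], 0], [[0, 0, -8], [0, 0, 0], 0], [[0, 0, -2], [0, 0, 0], 0], [[0, 0, 0], [0, 0, 0], 0]]}}

```text
time_s: 19.12
position: [0.5065, 0.1117, 0.3977]
orientation: [[0.073, 0.997, -0.0], [0.997, -0.073, 0.0], [-0.0, -0.0, -1.0]]
force: [0.2, 0.4, -1.5]
width: 0.0066
```

{"name": "drive_tool", "arguments": {"deltas": [[[0, 0, -1], [0, 0, 0], 0], [[0, 0, -1], [0, 0, 0], 0]]}}

```text
time_s: 19.38
position: [0.5065, 0.1117, 0.3959]
orientation: [[0.073, 0.997, 0.0], [0.997, -0.073, 0.0], [0.0, 0.0, -1.0]]
force: [-0.1, 0.6, -2.1]
width: 0.0066
```

{"name": "drive_tool", "arguments": {"deltas": [[[0, 0, -1], [0, 0, 0], 0], [[0, 0, 0], [0, 0, 0], 0]]}}

```text
time_s: 19.62
position: [0.5065, 0.1117, 0.3949]
orientation: [[0.073, 0.997, 0.0], [0.997, -0.073, 0.0], [0.0, 0.0, -1.0]]
force: [-0.1, -0.2, 1.4]
width: 0.0067
```

{"name": "drive_tool", "arguments": {"deltas": [[[0, 0, -0.7], [0, 0, 0], 0], [[0, 0, 0], [0, 0, 0], 0]]}}

```text
time_s: 19.88
position: [0.5065, 0.1117, 0.3943]
orientation: [[0.073, 0.997, 0.001], [0.997, -0.073, 0.0], [0.0, 0.001, -1.0]]
force: [-0.9, -0.6, 5.1]
width: 0.0066
```

{"name": "drive_tool", "arguments": {"deltas": [[[0, 0, -0.7], [0, 0, 0], 0], [[0, 0, 0], [0, 0, 0], 0]]}}

```text
time_s: 20.12
position: [0.5065, 0.1117, 0.3939]
orientation: [[0.073, 0.997, 0.001], [0.997, -0.073, 0.0], [0.0, 0.001, -1.0]]
force: [-1.4, -0.8, 8.0]
width: 0.0063
```

{"name": "drive_tool", "arguments": {"deltas": [[[0, 0, 1], [0, 0, 0], 0], [[0, 0, 0], [0, 0, 0], 20], [[0, 0, 0], [0, 0, 0], 35], [[0, 0, 0], [0, 0, 0], 35], [[0, 0, 0], [0, 0, 0], 35]]}}

```text
time_s: 20.75
position: [0.5065, 0.1117, 0.3942]
orientation: [[0.073, 0.997, -0.0], [0.997, -0.073, -0.0], [-0.0, -0.0, -1.0]]
force: [-0.1, -0.3, -0.2]
width: 0.0299
```

Run:
```python
from h import *
im=arm.snapshot("side");crop(im[:,:,::-1],220,120,150,150,4,"sd14c.png")
im=arm.snapshot("wrist");cv2.imwrite("pics/w14.png",im[:,:,::-1])
s=arm.state();print(s['position'],s['force'],s['width'])
```

```text
[0.50648321 0.11168802 0.39423331] [-0.37864677 -0.40137099  0.33144049] 0.029606293032624124
```

View pics/sd14c.png

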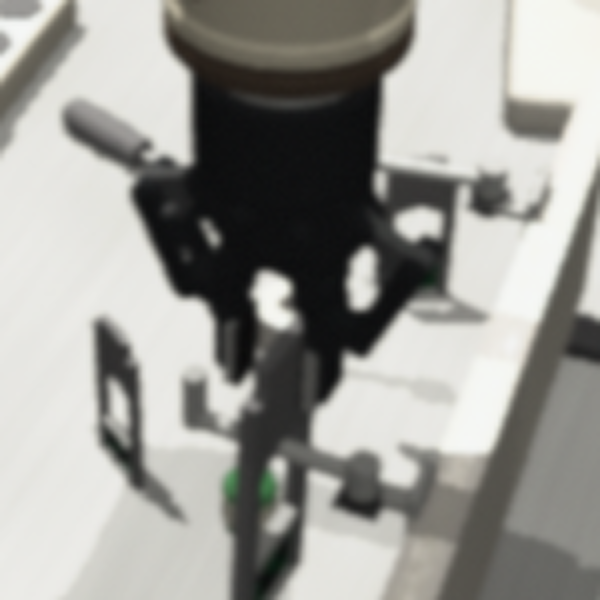

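View pics/w14.png

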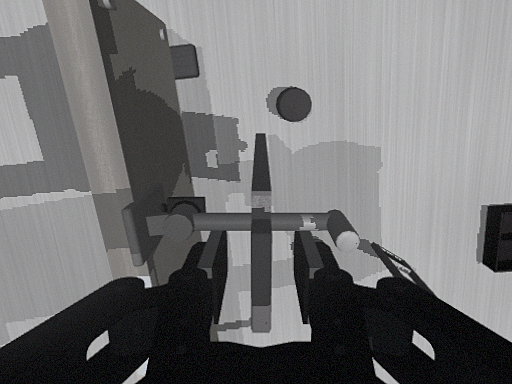

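{"name": "drive_tool", "arguments": {"deltas": [[[0, 0, 10], [0, 0, 0], 35], [[0, 0, 30], [0, 0, 0], 35], [[0, 0, 30], [0, 0, 0], 35], [[0, 0, 0], [0, 0, 0], 35]]}}

```text
time_s: 21.35
position: [0.5064, 0.1117, 0.4671]
orientation: [[0.073, 0.997, 0.004], [0.997, -0.073, 0.0], [0.001, 0.004, -1.0]]
force: [0.4, 0.8, 0.2]
width: 0.0295
```

{"name": "drive_tool", "arguments": {"deltas": [[[5.5, -27, 0], [0, 0, -1.67], 30], [[6, -27.5, 0], [0, 0, -1.67], 30], [[6, -27.5, 0], [0, 0, -1.67], 30], [[6, -27.5, 0], [0, 0, -1.67], 30], [[6, -27.5, 0], [0, 0, -1.67], 30], [[6, -27.5, 0], [0, 0, -1.67], 30], [[6, -27.5, 0], [0, 0, -1.67], 30], [[6, -27, 0], [0, 0, -1.67], 30]]}}

```text
time_s: 22.35
position: [0.5541, -0.1083, 0.4639]
orientation: [[0.996, 0.092, -0.001], [0.092, -0.996, 0.0], [-0.001, -0.0, -1.0]]
force: [-0.3, 1.3, -1.2]
width: 0.0259
```

{"name": "drive_tool", "arguments": {"deltas": [[[0, 0, -20], [0, 0, 0], 30], [[0, 0, -20], [0, 0, 0], 30], [[0, 0, 0], [0, 0, 0], 30]]}}

```text
time_s: 22.72
position: [0.5538, -0.1074, 0.4228]
orientation: [[0.995, 0.098, -0.003], [0.098, -0.995, 0.001], [-0.003, -0.001, -1.0]]
force: [-0.4, 0.2, -0.0]
width: 0.0253
```

Run:
```python
from h import *
im=arm.snapshot("side");crop(im[:,:,::-1],220,120,150,150,4,"sd15c.png")
m=arm.camera_model("wrist")
im=arm.snapshot("wrist");cv2.imwrite("pics/w15.png",im[:,:,::-1])
s=arm.state();print(s['position'],s['force'],s['width'],s['orientation'])
print(proj(m,[[.5546,-.1068,.213]]))
```

```text
[ 0.5540108  -0.10727485  0.42481501] [ 0.73078102 -0.72010299  1.03318193] 0.02593711504742722 [[ 9.95147210e-01  9.83970865e-02  2.07054875e-04]
 [ 9.83970815e-02 -9.95147232e-01  3.43044957e-05]
 [ 2.09425548e-04 -1.37644278e-05 -9.99999978e-01]]
[[259.94092469 216.41928582]]
```

View pics/sd15c.png

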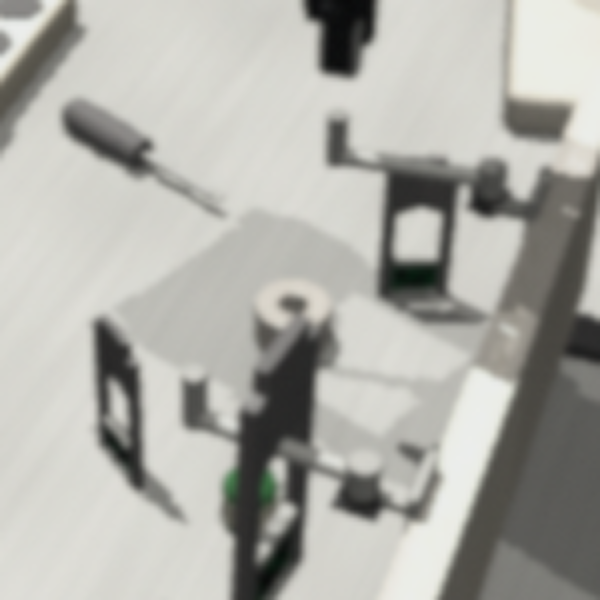

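View pics/w15.png

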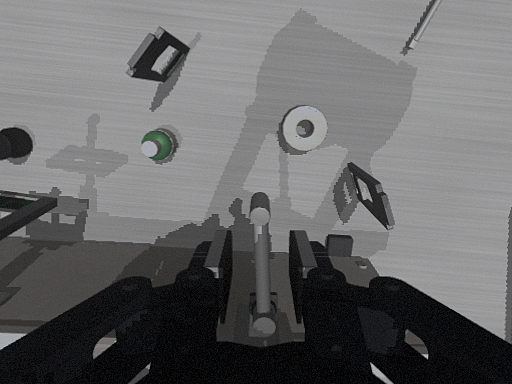

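Run:
```python
import numpy as np
H=np.array([470,-115.3]);P=np.array([554,-107.3])
for t in .1+np.arange(0,11)*.144:
    Q=H+85*np.array([np.cos(t),np.sin(t)]);print(round(t,3),(Q-P).round(1),Q.round(1));P=Q
```

```text
0.1 [0.6 0.5] [ 554.6 -106.8]
0.244 [-2.1 12. ] [552.5 -94.8]
0.388 [-3.8 11.6] [548.7 -83.1]
0.532 [-5.4 11. ] [543.3 -72.2]
0.676 [-6.9 10.1] [536.3 -62.1]
0.82 [-8.3  9. ] [528.  -53.2]
0.964 [-9.5  7.7] [518.5 -45.5]
1.108 [-10.5   6.2] [507.9 -39.2]
1.252 [-11.3   4.7] [496.6 -34.6]
1.396 [-11.9   3. ] [484.8 -31.6]
1.54 [-12.2   1.3] [472.6 -30.3]
```

{"name": "drive_tool", "arguments": {"deltas": [[[0.5, 0.5, -20], [0, 0, 0], 30], [[0, 0, -20], [0, 0, 0], 30], [[0, 0, -17], [0, 0, 0], 30], [[0, 0, 0], [0, 0, 0], 30]]}}

```text
time_s: 23.32
position: [0.5544, -0.1067, 0.3667]
orientation: [[0.995, 0.098, -0.001], [0.098, -0.995, 0.001], [-0.001, -0.001, -1.0]]
force: [-0.4, -1.0, 1.3]
width: 0.0257
```

{"name": "drive_tool", "arguments": {"deltas": [[[0, 0, 0], [0, 0, 0], 30], [[-2, 12, 0], [0, 0, 1.375], 30], [[-4, 11.5, 0], [0, 0, 1.375], 30], [[-5.5, 11, 0], [0, 0, 1.375], 30], [[-7, 10, 0], [0, 0, 1.375], 30], [[0, 0, 0], [0, 0, 0], 30]]}}

```text
time_s: 24.08
position: [0.5359, -0.0621, 0.3684]
orientation: [[0.781, 0.624, 0.002], [0.624, -0.781, -0.0], [0.001, 0.001, -1.0]]
force: [-0.1, 0.0, -0.2]
width: 0.0256
```

Run:
```python
from h import *
im=arm.snapshot("wrist");cv2.imwrite("pics/w16.png",im[:,:,::-1])
s=arm.state();print(s['position'],s['force'],s['width'])
```

```text
[ 0.53609424 -0.0622924   0.36816385] [-0.03198421  0.07952215  0.54764022] 0.025466104047276564
```

View pics/w16.png

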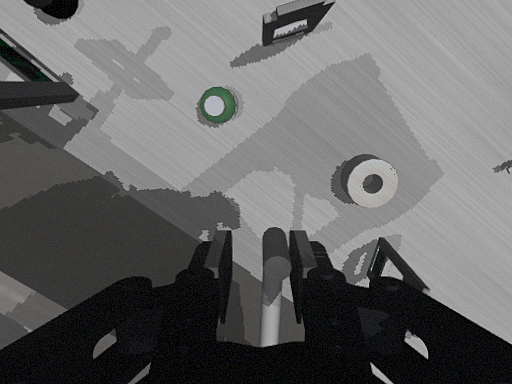

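{"name": "drive_tool", "arguments": {"deltas": [[[-8.5, 9, 0], [0, 0, 1.375], 30], [[-9.5, 7.5, 0], [0, 0, 1.375], 30], [[-10.5, 6, 0], [0, 0, 1.375], 30], [[-11.5, 4.5, 0], [0, 0, 1.375], 30], [[-12, 3, 0], [0, 0, 1.375], 30], [[-12, 1.5, 0], [0, 0, 1.375], 30], [[0, 0, 0], [0, 0, 0], 30]]}}

```text
time_s: 25.0
position: [0.472, -0.0311, 0.3679]
orientation: [[0.036, 0.999, 0.001], [0.999, -0.036, -0.0], [-0.0, 0.001, -1.0]]
force: [0.1, 0.4, 0.2]
width: 0.0251
```

Run:
```python
from h import *
m=arm.camera_model("wrist")
im=arm.snapshot("wrist");cv2.imwrite("pics/w17.png",im[:,:,::-1])
s=arm.state();print(s['position'],s['force'],s['width'],s['orientation'][:,1])
```

```text
[ 0.47224426 -0.03102849  0.36772189] [0.87129065 0.27648607 0.20659296] 0.025676465632099413 [ 9.99278134e-01 -3.79839920e-02  6.53370433e-04]
```

View pics/w17.png

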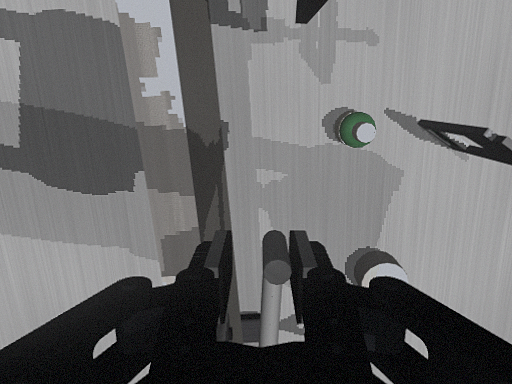

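{"name": "drive_tool", "arguments": {"deltas": [[[-3.5, 0, 0], [0, 0, 0.6], 30], [[-3.5, 0, 0], [0, 0, 0.6], 30], [[0, 0, 0], [0, 0, 0], 30]]}}

```text
time_s: 25.42
position: [0.4655, -0.0311, 0.3675]
orientation: [[-0.089, 0.996, 0.001], [0.996, 0.089, -0.0], [-0.0, 0.001, -1.0]]
force: [3.4, -2.2, -1.5]
width: 0.0257
```

{"name": "drive_tool", "arguments": {"deltas": [[[-0.8, 0, 0], [0, 0, 0], 30], [[-0.7, 0, 0], [0, 0, 0], 30]]}}

```text
time_s: 25.68
position: [0.4637, -0.0309, 0.3673]
orientation: [[-0.091, 0.996, 0.0], [0.996, 0.091, -0.0], [-0.0, 0.0, -1.0]]
force: [4.2, -2.4, 0.2]
width: 0.0257
```

{"name": "drive_tool", "arguments": {"deltas": [[[-0.8, 0, 0], [0, 0, 0], 30], [[-0.7, 0, 0], [0, 0, 0], 30]]}}

```text
time_s: 25.92
position: [0.462, -0.0308, 0.3673]
orientation: [[-0.093, 0.996, -0.0], [0.996, 0.093, -0.0], [-0.0, -0.0, -1.0]]
force: [3.7, -3.7, 0.3]
width: 0.0254
```

{"name": "drive_tool", "arguments": {"deltas": [[[-0.8, 0, 0], [0, 0, 0], 30], [[-0.7, 0, 0], [0, 0, 0], 30]]}}

```text
time_s: 26.18
position: [0.4604, -0.0308, 0.3673]
orientation: [[-0.093, 0.996, -0.0], [0.996, 0.093, -0.0], [-0.0, -0.0, -1.0]]
force: [4.2, -2.6, 1.2]
width: 0.0258
```

{"name": "drive_tool", "arguments": {"deltas": [[[-0.8, 0, 0], [0, 0, 0], 30], [[-0.7, 0, 0], [0, 0, 0], 30]]}}

```text
time_s: 26.42
position: [0.4589, -0.0308, 0.3673]
orientation: [[-0.093, 0.996, -0.0], [0.996, 0.093, 0.0], [0.0, -0.0, -1.0]]
force: [3.8, -1.5, 1.3]
width: 0.0254
```

{"name": "drive_tool", "arguments": {"deltas": [[[-0.8, 0, 0], [0, 0, 0], 30], [[-0.7, 0, 0], [0, 0, 0], 30]]}}

```text
time_s: 26.68
position: [0.4574, -0.0308, 0.3673]
orientation: [[-0.093, 0.996, -0.0], [0.996, 0.093, 0.0], [0.0, -0.0, -1.0]]
force: [4.3, -2.1, -0.1]
width: 0.0256
```

{"name": "drive_tool", "arguments": {"deltas": [[[-0.8, 0, 0], [0, 0, 0], 30], [[-0.7, 0, 0], [0, 0, 0], 30]]}}

```text
time_s: 26.92
position: [0.4559, -0.0308, 0.3673]
orientation: [[-0.093, 0.996, -0.0], [0.996, 0.093, -0.0], [-0.0, -0.0, -1.0]]
force: [4.6, -2.5, 1.2]
width: 0.0257
```

{"name": "drive_tool", "arguments": {"deltas": [[[-0.5, 0, 0], [0, 0, 0], 30], [[-0.5, 0, 0], [0, 0, 0], 30]]}}

```text
time_s: 27.18
position: [0.4549, -0.0308, 0.3672]
orientation: [[-0.093, 0.996, -0.0], [0.996, 0.093, -0.0], [-0.0, -0.0, -1.0]]
force: [4.8, -2.9, 0.8]
width: 0.0258
```

{"name": "drive_tool", "arguments": {"deltas": [[[-0.4, 0, 0], [0, 0, 0], 30], [[-0.4, 0, 0], [0, 0, 0], 30]]}}

```text
time_s: 27.42
position: [0.4542, -0.0308, 0.3673]
orientation: [[-0.093, 0.996, -0.0], [0.996, 0.093, -0.0], [-0.0, -0.0, -1.0]]
force: [4.5, -3.0, 0.6]
width: 0.0254
```

{"name": "drive_tool", "arguments": {"deltas": [[[-0.7, 0, 0], [0, 0, 0], 30], [[-0.7, 0, 0], [0, 0, 0], 30]]}}

```text
time_s: 27.68
position: [0.4528, -0.0308, 0.3672]
orientation: [[-0.093, 0.996, -0.0], [0.996, 0.093, -0.0], [-0.0, -0.0, -1.0]]
force: [4.3, -1.2, 0.6]
width: 0.0258
```

{"name": "drive_tool", "arguments": {"deltas": [[[-0.5, 0, 0], [0, 0, 0], 30], [[-0.5, 0, 0], [0, 0, 0], 30]]}}

```text
time_s: 27.92
position: [0.4519, -0.0309, 0.3673]
orientation: [[-0.093, 0.996, 0.0], [0.996, 0.093, -0.0], [-0.0, 0.0, -1.0]]
force: [6.3, -3.2, 0.6]
width: 0.0258
```

Contact is beginning; press on in small steps.

{"name": "drive_tool", "arguments": {"deltas": [[[-0.8, 0, 0], [0, 0, 0], 30], [[0, 0, 0], [0, 0, 0], 30]]}}

```text
time_s: 28.18
position: [0.4512, -0.0309, 0.3674]
orientation: [[-0.093, 0.996, 0.001], [0.996, 0.093, -0.0], [-0.0, 0.001, -1.0]]
force: [8.5, -3.7, -0.0]
width: 0.0257
```

{"name": "drive_tool", "arguments": {"deltas": [[[-0.8, 0, 0], [0, 0, 0], 30], [[0, 0, 0], [0, 0, 0], 30]]}}

```text
time_s: 28.42
position: [0.4505, -0.0309, 0.3675]
orientation: [[-0.093, 0.996, 0.001], [0.996, 0.093, -0.0], [-0.001, 0.001, -1.0]]
force: [9.2, -4.0, -0.9]
width: 0.0257
```

{"name": "drive_tool", "arguments": {"deltas": [[[-1, 0, 0], [0, 0, 0], 30], [[0, 0, 0], [0, 0, 0], 30]]}}

```text
time_s: 28.68
position: [0.4496, -0.031, 0.3675]
orientation: [[-0.093, 0.996, 0.002], [0.996, 0.093, -0.001], [-0.001, 0.002, -1.0]]
force: [12.3, -4.8, -1.5]
width: 0.0258
```

{"name": "drive_tool", "arguments": {"deltas": [[[-0.6, 0, 0], [0, 0, 0], 30], [[0, 0, 0], [0, 0, 0], 30]]}}

```text
time_s: 28.92
position: [0.4491, -0.031, 0.3676]
orientation: [[-0.093, 0.996, 0.002], [0.996, 0.093, -0.001], [-0.001, 0.002, -1.0]]
force: [13.3, -5.2, -1.6]
width: 0.0256
```

Run:
```python
from h import *
for i in range(4):
    s=arm.state();print(s['position'],s['force'],s['torque']);im=arm.snapshot("wrist")
cv2.imwrite("pics/w18.png",im[:,:,::-1])
```

```text
[ 0.4491061  -0.03099887  0.36761157] [13.34032532 -5.20935678 -1.62788069] [-0.74279671 -2.22455563 -0.02865423]
[ 0.44911501 -0.03100876  0.36762075] [13.26047979 -4.50216959 -1.94260356] [-0.75510974 -2.22591884 -0.05087459]
[ 0.44911607 -0.03098687  0.36762631] [14.0171133  -4.60627974 -0.62173678] [-0.83957172 -2.21849392  0.00641908]
[ 0.44911892 -0.03100276  0.36761352] [13.89629664 -5.2193732  -1.50314745] [-0.81224853 -2.26813584  0.02273713]
```

View pics/w18.png

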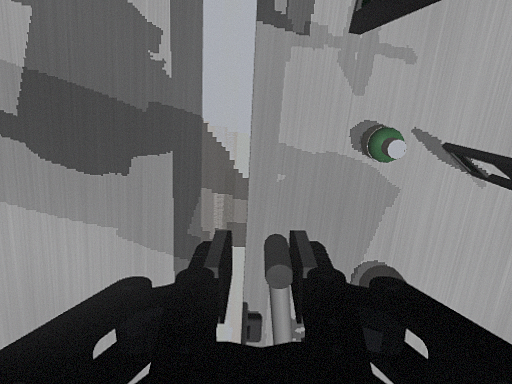

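{"name": "drive_tool", "arguments": {"deltas": [[[-0.8, 0, 0], [0, 0, 0], 30], [[0, 0, 0], [0, 0, 0], 30], [[0, 0, 0], [0, 0, 0], 30]]}}

```text
time_s: 29.5
position: [0.4484, -0.031, 0.3677]
orientation: [[-0.093, 0.996, 0.003], [0.996, 0.093, -0.001], [-0.001, 0.003, -1.0]]
force: [15.4, -4.7, -1.0]
width: 0.0256
```

Run:
```python
from h import *
for i in range(4):
    s=arm.state();print(s['position'],s['force'],s['torque']);im=arm.snapshot("wrist")
```

```text
[ 0.44844054 -0.03104674  0.36768987] [15.37682092 -4.74061196 -0.96502589] [-0.8693682  -2.54921822 -0.09021817]
[ 0.44843206 -0.03103341  0.36766879] [15.22920739 -5.53970167 -1.51325901] [-0.80612688 -2.59207716 -0.02779975]
[ 0.44843189 -0.03103572  0.36767605] [15.41475257 -5.55792755 -0.8134266 ] [-0.91426074 -2.52245692 -0.05883772]
[ 0.44843809 -0.03103636  0.36767945] [15.04293884 -5.28696367 -2.11292209] [-0.80181351 -2.57699982 -0.04031956]
```

{"name": "drive_tool", "arguments": {"deltas": [[[2, 0, 0], [0, 0, 0], 30], [[4.5, 0, 0], [0, 0, 0], 30], [[0, 0, 10], [0, 0, 0], 30], [[0, 0, 40], [0, 0, 0], 30], [[0, 0, 50], [0, 0, 0], 30], [[-20, -40, 30], [0, 0, 0], 30], [[-20, -40, 20], [0, 0, 0], 30], [[0, 0, 0], [0, 0, 0], 30]]}}

```text
time_s: 30.7
position: [0.413, -0.1123, 0.5193]
orientation: [[-0.09, 0.996, 0.002], [0.996, 0.09, -0.001], [-0.001, 0.002, -1.0]]
force: [0.5, 0.2, -0.1]
width: 0.0256
```

Run:
```python
from h import *
for n in("scene","side","wrist"):
    im=arm.snapshot(n);cv2.imwrite(f"pics/{n}20.png",im[:,:,::-1])
    if n=="side":crop(im[:,:,::-1],220,100,180,200,3,"sd20c.png")
    if n=="scene":crop(im[:,:,::-1],110,80,240,180,3.3,"sc20c.png")
s=arm.state();print(s['position'],s['force'])
```

```text
[ 0.41425245 -0.11046399  0.51712145] [-0.54502148  0.44738038 -0.46214048]
```

View pics/sd20c.png

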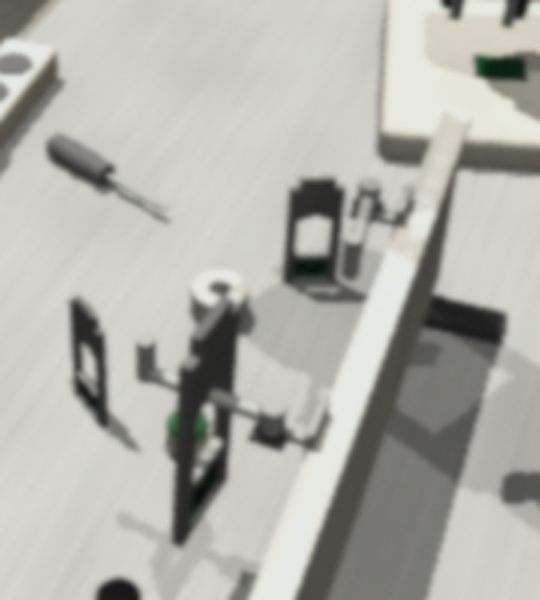

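View pics/sc20c.png

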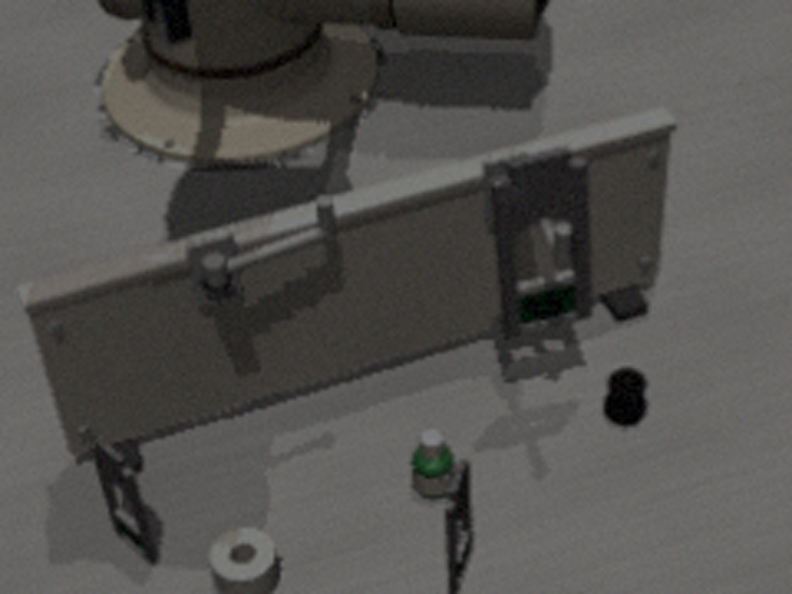

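Run:
```python
from cell import arm
print(arm.close_job())
```

```text
the job is handed in; nothing more can be done
None
```

I finished the job and handed it in at about 31 s of the 72 s allowed. The interface gives no verdict, so whether it passes is not confirmed.

- **Free hook:** I swung it fully out. With the post against its stop, the force sensor read about 15 N (14.5 to 16.4 N over five readings). The holder had not been touched at that point.
- **Holder:** I lifted it off the first hook, carried it over, and seated it about mid-bar on the swung-out hook. The force was about 8 N downward when it seated, and then I let go.
- **Emptied hook:** I folded it against the panel and pressed its post home. The sensor read about 15 N, which is about 14 to 15 N at the post after allowing for friction, and I held it for more than half a second.

In the last scene and side pictures, the emptied hook lies along the panel and the holder hangs upright on the other hook. The bystander objects look unmoved, and the arm is well clear, with readings near zero. The joint angles and bush twists cannot be read directly, so I inferred the press forces from the wrist force sensor (about ±0.7 N of noise) and the tool position. None of the checks disagreed.

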